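# Tools back into their foam inserts

### The job

Put the four joiner's tools that lie on the bench - tape measure, small wooden plane, cork sanding block and dark bristle brush - back into the foam tool-case inserts, each into the cut-out shaped for it, sitting flat on the blue bottom of the cut-out. The tape measure goes in with its pulled-out hook in the corner notch; the others may go in either way round. Leave the black spring clamp and the red pencil where they lie.

Things in the scene. Friction and masses are not known exactly. Their poses are not given: they have to be found in the camera images.
- tape_measure: Yellow and black tape measure lying flat. Origin on its underside; z up. Body x -40..40, y -22..42 mm, 35 mm high; pinch it across y (64 mm), grasp centred at x = +5, y = +10 mm. The pulled-out blade with its hook stands out at x = -37..-29 mm, down to y = -43 mm. 0.2 kg.
- small_plane: Small brown wooden plane standing on its sole, 44 (x) x 76 (y) mm; body 36 mm high, wedge and iron rise to 61 mm in the middle. Origin: centre of the underside; z up. Pinch it across x (44 mm). 0.18 kg.
- sanding_block: Brown cork sanding block lying flat, 62 (x) x 100 (y) x 32 (z) mm. Origin: centre of the underside; z up. Pinch it across x (62 mm). 0.07 kg.
- dark_brush: Small stiff brush, dark bristles up on a wooden back, 24 (x) x 45 (y) x 40 (z) mm. Origin: centre of the underside; z up. Pinch it across x (24 mm); it is stiff all the way up to 36 mm. 0.06 kg.
- insert_tape: Foam insert for the tape measure, fixed: dark grey over a blue base, 110 (x) x 118 (y) x 30 mm. Origin: centre of underside. Cut-out, 16 mm deep (blue bottom 14 mm above the bench), in the tape's outline plus 6 mm: x -46..46, y -28..48 mm, and a notch x -46..-20 down to y = -50 mm for the hook. The tape sits right with its origin straight above this origin and the same yaw.
- insert_plane: Foam insert for the small plane, fixed: dark grey over a blue base, 92 (x) x 110 (y) x 30 mm. Origin: centre of underside. Rectangular cut-out 56 (x) x 88 (y) mm centred on the origin, with a small round thumb relief in the middle of both long sides, 16 mm deep: blue bottom 14 mm above the bench. The plane's axes go parallel to the insert's, either way round.
- insert_block: Foam insert for the sanding block, fixed: dark grey over a blue base, 92 (x) x 124 (y) x 30 mm. Origin: centre of underside. Plain rectangular cut-out 74 (x) x 112 (y) mm centred on the origin, 14 mm deep: blue bottom 16 mm above the bench. The block's axes go parallel to the insert's, either way round.
- insert_brush: Foam insert for the dark brush, fixed: dark grey over a blue base, 88 (x) x 88 (y) x 30 mm. Origin: centre of underside. Small rectangular cut-out 36 (x) x 58 (y) mm centred on the origin, with a round thumb relief in the middle of both long sides, 12 mm deep: blue bottom 18 mm above the bench. The brush's axes go parallel to the insert's, either way round.
- spring_clamp: Bystander: black spring clamp lying flat to the right of the work, 128 x 55 x 23 mm, origin at the centre of its underside. To be left alone.
- pencil: Bystander: red carpenter's pencil lying across between the inserts and the tools, 163 x 8 x 7 mm, origin at the centre of its underside. To be left alone.
Things that resemble listed ones, but are neither listed nor needed, are in the scene too. Of the things that look like the dark_brush, take the one that is farthest to the robot's left at the start.

How it is judged:
By the outcome, as a careful person would: the job done as asked, in the order asked, and still so for the second after the job is handed in, with the robot touching nothing.
It also fails if it takes over 104 s, if anything falls off the work surface, if the arm or the gripper's body presses on something with over 40 N, if the wrist force passes 120 N, or if a joint passes its speed limit or range.

### The arm

A 7-joint arm with a two-finger parallel gripper is mounted at the origin on a cart in front of the work surface, level with it; the furniture and walls round the work are solid. World frame = base frame: x ahead of the robot, y to its left, z up, the work surface at z = 0. Lengths are in m, angles in rad, forces in N, time in s.
With the tool pointing down it reaches from about 0.425 to 0.925 m from the base axis. Payload 6.8 kg.
Tool frame: the origin (TCP) lies at the very end of the fingers, on their centre line; the grasp point (between the pads) lies 19 mm behind it; z points along the fingers, y is the line along which they close (so a half turn about z gives the same grasp; the last joint's range is limited). The gripper opens to 85 mm and grips with 20 to 120 N. Pads are 22 mm wide; open, the fingers measure 114 mm over their backs; the gripper's body (76 mm by 85 mm) begins 54 mm behind the grasp point. The pads swing forward as they close: fully open they stand 13 mm farther back than shut.
Start: joints at [1.007, 0.477, 0.022, 1.555, -0.011, 1.109, -0.083], TCP at [0.297, -0.606, 0.231] pointing down, gripper open.
Joint ranges: [-2.96, 2.96], [-0.34, 2.1], [-1.41, 1.46], [0.24, 2.44], [-1.37, 4.51], [0.17, 1.92], [-2.96, 2.96]. Speed limits (rad/s): [2.39, 2.39, 3.14, 3.14, 3.14, 3.14, 3.14].

### API

Orientations are given as a unit quaternion [w, x, y, z].
In Python, from station import * gives the robot as it stands.
- The arm moves only by the tool jog_arm, never from a script. Its argument "moves" is one flat list of numbers, 7 for each row, row after row: the shift along the tool's x, y, z normalised to -1 to 1, where 1 is 20 mm, then the turn, a rotation vector about the tool's x, y, z normalised to -1 to 1, where 1 is 4 degrees, then the opening, from 0 (shut) to 1 (fully open). In form: [x, y, z, rx, ry, rz, claw, x, y, z, rx, ry, rz, claw, ...]. A call has exactly 8 rows; each row shifts and turns the commanded pose from where the row before left it, along the tool's axes as they then stand; what a row does not reach is not made up. A row lasts 1/12 s, in which the tool goes at most 41.7 mm and 7.16 degrees, less where a joint would pass 70% of its speed; a pose out of reach is approached as far as the arm can. A call with a number of a shift or a turn outside -1 to 1 is refused whole. A call with a gripper value outside its range is refused whole. The fingers move at their own pace and stop on an object; "grip_force" is the grip in N (left out, the last holds). Time passes only in rows, so rows that do not move let the fingers close, or fill a call up. It gives the time, the measured TCP pose, the force, the opening and the grip force at its end, in the units of the state.
- get_obs(): the state, without advancing time (a new reading comes with each control period).
- read_camera(name): name is "side" or "top" or "wrist"; returns a dict with "color" (420x560x3 uint8, blue, green, red), "fx", "fy", "cx", "cy" (pixels), "rvec" (rotation vector, rad) and "tvec" (3), from world to camera coordinates, as OpenCV has them. Camera axes: x right, y down, z forward; pixel columns grow to the right and rows downward; lengths in m; the calibration is good to about 2 mm. A picture is of the moment at which its call begins. There is no depth.
- hand_in(): hands the job in; it is judged then, once.
The state is a dict: "t": time; "q": joint angles; "joint_vel": joint speeds; "joint_torque": joint torques, N m; "eef_pos": TCP position; "tool_rot": TCP orientation; "contact_force": force on the tool from outside, world axes, zero at the start; "torque": the same for the moment, N m; "gripper_width": opening from 0.0 (shut) to 1.0 (fully open); "grasp_force": force on a finger pad.
Only numpy, scipy, OpenCV 4.12 (cv2) and the standard library are available. Lean on these libraries where they do the work, as an engineer would, in place of code of your own. Each camera call takes 0.05 s, during which the arm holds its last target. There are 200 camera calls.

## Working session

There is one attempt and no reset: what is moved stays moved. The work goes in short steps, Python scripts to look and compute and a tool call to move; the robot and the scene stay as the last step left them, time stands still between calls to the robot, and variables do not carry over. Pictures are saved under pics/ and viewed, at most 14 in all, crops included, and the job is handed in when it is done.

Besides the shell and the picture viewer there is one more tool, called after "Emit:" as a command line: name --argument value ..., lists and objects as JSON in quotes. jog_arm: Moves the arm, as the interface text tells. Scaled input: -1 to 1 covers 20 mm each way for a shift and 4 degrees each way for a turn. Its arguments: {"type":"object","properties":{"moves":{"type":"array"},"grip_force":{"type":"number"}},"required":["moves"]}

```bash
ls; mkdir -p pics
python3 - <<'E'
from station import *
import cv2
for n in("top","side","wrist"):
    c=read_camera(n);cv2.imwrite(f"pics/{n}0.png",c["color"]);print(n,c["fx"],c["cx"],c["cy"],c["rvec"],c["tvec"])
print(get_obs())
E
```

```text
pics
top 409.0440084656575 282.4044694606308 213.74631302686652 [ 2.13241293 -2.1089995   0.18820517] [-0.21802663  0.46574753  0.802123  ]
side 465.54455559161113 284.92327380486944 208.84157213773116 [ 0.39434581 -2.48168933  1.5442291 ] [0.3832897  0.17288024 0.75910579]
wrist 314.77806364923015 279.2813862742615 208.66871114952656 [-2.42831291  1.51463105  0.24587327] [-0.67347772 -0.04025737  0.38200589]
{'t': 0.15, 'q': array([ 1.00691799,  0.4776191 ,  0.0223361 ,  1.55622776, -0.01152469,
        1.10932968, -0.08309599]), 'joint_vel': array([-0.00053343, -0.00270679,  0.0004474 , -0.00300521,  0.00208305,
       -0.00105753,  0.00016296]), 'joint_torque': array([ 2.47462813e-03, -5.96928692e+01,  1.60987761e+00, -2.81492972e+01,
        1.26440293e-02,  6.44953747e-03, -1.76206663e-05]), 'eef_pos': array([ 0.29690625, -0.60566734,  0.23054147]), 'tool_rot': array([-6.99873369e-04,  9.74142914e-01,  2.25931522e-01, -2.01209201e-04]), 'contact_force': array([-0.15983125,  0.12777708, -0.3938133 ]), 'torque': array([-0.03281637,  0.01460855, -0.00553307]), 'grasp_force': 0.0, 'gripper_width': 1.0013777072194445}
```

View pics/top0.png

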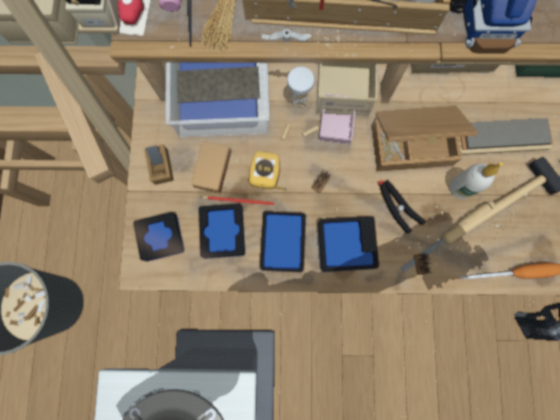

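View pics/side0.png

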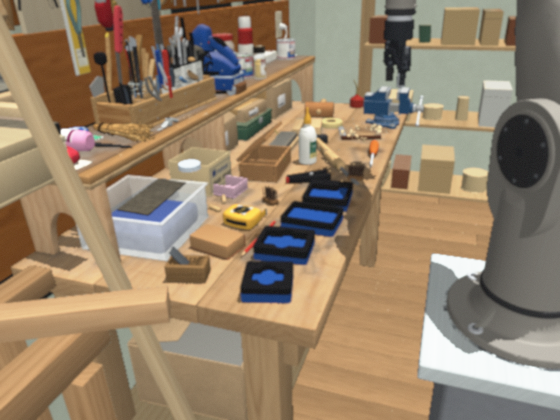

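The top view shows the inserts: brush (158,236), plane (222,230), block (283,240) and tape (348,243). The tools are the plane (158,164), block (211,167) and tape (264,170). There are two brush-like things, at (321,181) and (423,264). The one at (321,181) is farther left (image left = +y), so it fits. I'll confirm it in an enlarged crop.

```bash
cat > h.py <<'E'
from station import *
import cv2, numpy as np
def cam(n):
    c=read_camera(n); c["K"]=np.array([[c["fx"],0,c["cx"]],[0,c["fy"],c["cy"]],[0,0,1]])
    c["R"]=cv2.Rodrigues(np.array(c["rvec"]))[0]; c["C"]=-c["R"].T@np.array(c["tvec"]); return c
def ray(c,uv):
    d=(np.c_[np.reshape(uv,(-1,2)),np.ones(np.size(uv)//2)]@np.linalg.inv(c["K"]).T)@c["R"]
    return d/np.linalg.norm(d,axis=1)[:,None]
def plane(c,uv,z):
    d=ray(c,uv); return c["C"]+d*((z-c["C"][2])/d[:,2])[:,None]
def tri(c1,u1,c2,u2):
    a,b=ray(c1,u1),ray(c2,u2); out=[]
    for x,y in zip(a,b):
        s,_,_,_=np.linalg.lstsq(np.c_[x,-y],c2["C"]-c1["C"],rcond=None); p,q=c1["C"]+s[0]*x,c2["C"]+s[1]*y
        out.append(np.r_[(p+q)/2,np.linalg.norm(p-q)])
    return np.array(out)
def proj(c,P): return cv2.projectPoints(np.array(P,float).reshape(-1,3),np.array(c["rvec"]),np.array(c["tvec"]),c["K"],None)[0].reshape(-1,2)
def pose():
    o=get_obs(); w,x,y,z=o["tool_rot"]; return o["eef_pos"],np.degrees(2*np.arctan2(y,x)),o
E
python3 - <<'E'
from h import *
c=cam("top")
print(c["C"])
for n,uv,z in [("plane",(158,164),.03),("block",(211,167),.03),("tape",(264,170),.03),("brush",(321,181),.03),("brush2",(423,264),.03),("Ibrush",(158,236),.03),("Iplane",(222,230),.03),("Iblock",(283,240),.03),("Itape",(348,243),.03)]:
    print(n,plane(c,uv,z).round(3))
cv2.imwrite("pics/crop1.png",cv2.resize(c["color"][130:290,120:450],None,fx=2.4,fy=2.4,interpolation=cv2.INTER_CUBIC))
E
```

```text
[ 0.31273834 -0.22053433  0.87259213]
plane [[0.576 0.056 0.03 ]]
block [[ 0.571 -0.058  0.03 ]]
tape [[ 0.565 -0.172  0.03 ]]
brush [[ 0.542 -0.294  0.03 ]]
brush2 [[ 0.369 -0.501  0.03 ]]
Ibrush [[0.421 0.045 0.03 ]]
Iplane [[ 0.435 -0.087  0.03 ]]
Iblock [[ 0.415 -0.215  0.03 ]]
Itape [[ 0.41  -0.349  0.03 ]]
```

View pics/crop1.png

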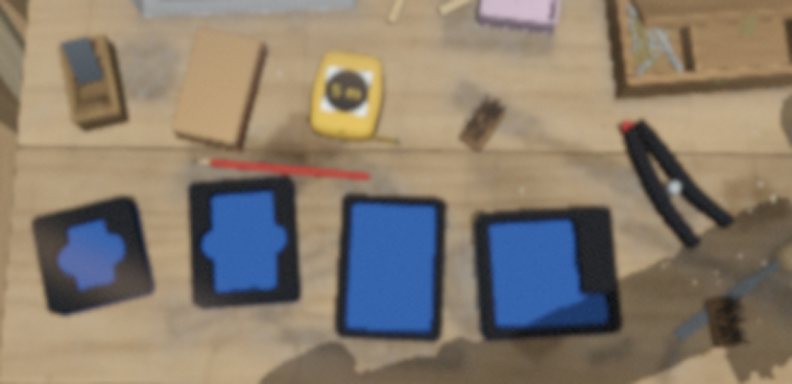

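The crop confirms it: the left brush is at crop (482,122), and the look-alike sits lower right at (725,320). I'll take the left one. The tape hook and the insert notch both point image-right and bottom. Next I'll move the wrist camera over the work.

Emit:
jog_arm --moves '[0,0,-0.4,0,0,0.8,1,0,0,-0.4,0,0,0.8,1,0,0,-0.4,0,0,0.8,1,0,0,-0.4,0,0,0.8,1,0,0,-0.4,0,0,0.8,1,0,0,-0.4,0,0,0.8,1,0,0,-0.4,0,0,0.8,1,0,0,-0.4,0,0,0.8,1]'

```text
t: 0.87
eef_pos: [0.2971, -0.6059, 0.2954]
tool_rot: [-0.0, 1.0, 0.003, -0.0]
contact_force: [0.4, 0.4, -0.7]
gripper_width: 0.999
grasp_force: 0.0
```

Emit:
jog_arm --moves '[0.5,-0.8,0,0,0,0,1,0.5,-0.8,0,0,0,0,1,0.5,-0.8,0,0,0,0,1,0.5,-0.8,0,0,0,0,1,0.5,-0.8,0,0,0,0,1,0.5,-0.8,0,0,0,0,1,0.5,-0.8,0,0,0,0,1,0.5,-0.8,0,0,0,0,1]'

```text
t: 1.53
eef_pos: [0.3763, -0.4764, 0.2951]
tool_rot: [-0.0, 1.0, 0.004, -0.0]
contact_force: [0.7, 0.3, 0.3]
gripper_width: 1.0
grasp_force: 0.0
```

Emit:
jog_arm --moves '[0.5,-0.8,0,0,0,0,1,0.5,-0.8,0,0,0,0,1,0.5,-0.8,0,0,0,0,1,0.5,-0.8,0,0,0,0,1,0.5,-0.8,0,0,0,0,1,0.5,-0.8,0,0,0,0,1,0.5,-0.8,0,0,0,0,1,0.5,-0.8,0,0,0,0,1]'

```text
t: 2.2
eef_pos: [0.4551, -0.3478, 0.2952]
tool_rot: [-0.0, 1.0, 0.004, -0.0]
contact_force: [0.2, -0.4, 0.2]
gripper_width: 0.998
grasp_force: 0.0
```

Run:
```python
from h import *
p,y,o=pose();c=cam("wrist");print(p,y,o["t"],c["C"]-p,c["R"]); cv2.imwrite("pics/w1.png",c["color"])
```

```text
[ 0.45507109 -0.34778151  0.29518588] 0.514514630302234 2.2 [0.08083965 0.00121583 0.14363981] [[ 8.23119377e-03 -9.99965701e-01 -9.18906667e-04]
 [-9.49477736e-01 -8.10390155e-03  3.13729748e-01]
 [-3.13726434e-01 -1.70988893e-03 -9.49511875e-01]]
```

View pics/w1.png

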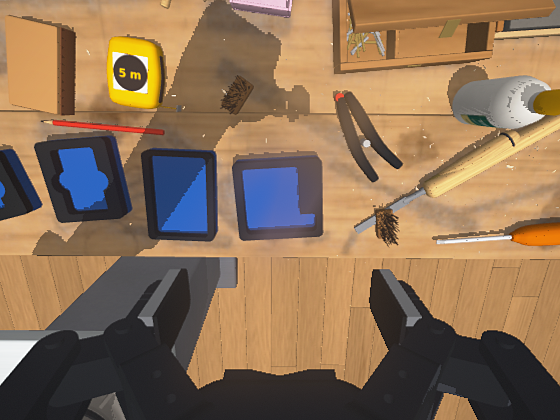

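The wrist view shows the tape (135,72), block (42,65), brush (237,95), the look-alike brush (387,225) and the inserts along rows 160-200. I'll take two more views for stereo.

Emit:
jog_arm --moves '[0,-1,0,0,0,0,1,0,-1,0,0,0,0,1,0,-1,0,0,0,0,1,0,-1,0,0,0,0,1,0,-1,0,0,0,0,1,0,-1,0,0,0,0,1,0,-1,0,0,0,0,1,0,-1,0,0,0,0,1]'

```text
t: 2.92
eef_pos: [0.453, -0.1879, 0.2952]
tool_rot: [0.0, 1.0, 0.004, -0.0]
contact_force: [-0.2, 0.3, 0.5]
gripper_width: 0.997
grasp_force: 0.0
```

```bash
cat >> h.py <<'E'
import pickle
def snap(n):
    p,y,o=pose(); c=cam("wrist"); cv2.imwrite(f"pics/{n}.png",c["color"]); pickle.dump(c,open(n+".pkl","wb")); print(n,p,y,o["t"])
E
python3 -c "
from h import *
snap('w2')"
```

```text
w2 [ 0.45304819 -0.18791257  0.29524144] 0.5038807142041127 2.9167
```

Emit:
jog_arm --moves '[0,-1,0,0,0,0,1,0,-1,0,0,0,0,1,0,-1,0,0,0,0,1,0,-1,0,0,0,0,1,0,-1,0,0,0,0,1,0,-1,0,0,0,0,1,0,-1,0,0,0,0,1,0,-1,0,0,0,0,1]'

```text
t: 3.63
eef_pos: [0.4518, -0.0281, 0.2953]
tool_rot: [0.0, 1.0, 0.004, 0.0]
contact_force: [-0.1, -0.4, 0.9]
gripper_width: 1.0
grasp_force: 0.0
```

```bash
python3 -c "
from h import *
snap('w3')
for n in ('w2','w3'):
    i=cv2.imread(f'pics/{n}.png'); cv2.imwrite(f'pics/{n}z.png',cv2.resize(i[0:256,60:460],None,fx=2,fy=2,interpolation=cv2.INTER_CUBIC))"
```

```text
w3 [ 0.45176119 -0.02805907  0.29529135] 0.505180508650347 3.6333
```

View pics/w2z.png

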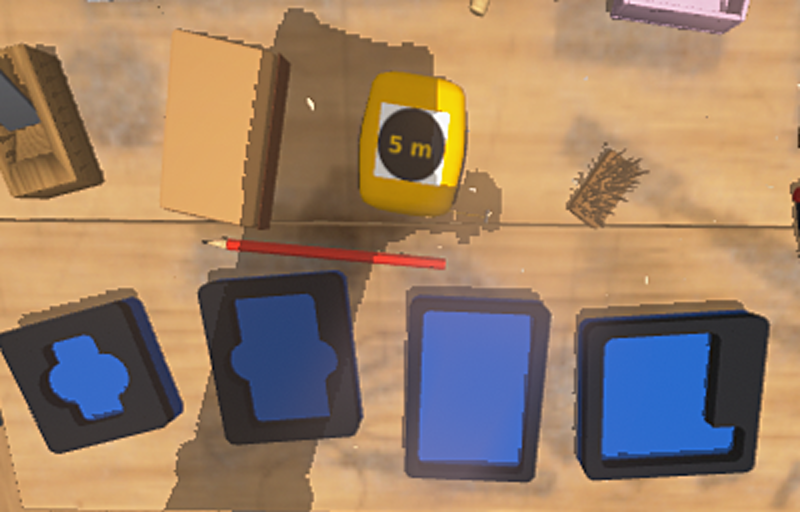

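View pics/w3z.png

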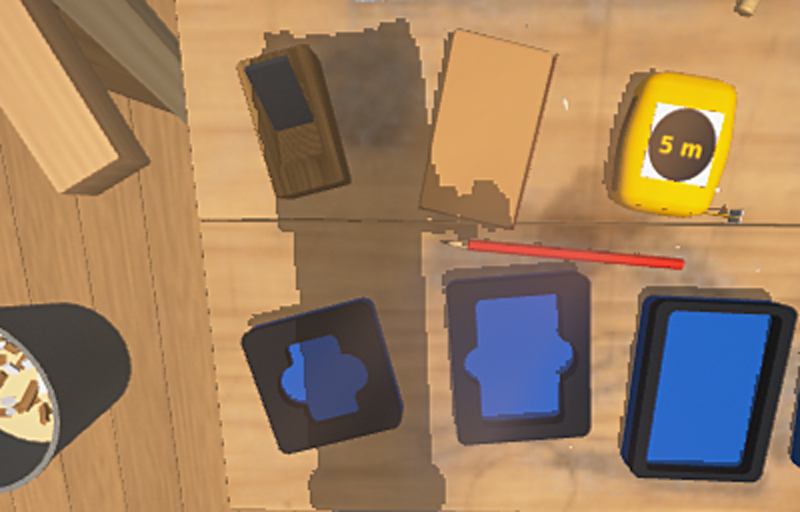

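The views are sharp. From w3 (zoomed): plane (295,120), block (488,128), tape (675,145, hook at (735,214)), brush insert (322,375), plane insert (518,355) and block insert (712,385). From w2: tape insert (672,395) and brush (605,190). Next I'll extract the blue cut-out polygons and tool outlines by colour.

Run:
```python
from h import *
for n in("w1","w2","w3"):
    im=cv2.imread(f"pics/{n}.png"); h=cv2.cvtColor(im,cv2.COLOR_BGR2HSV)
    m={"blue":cv2.inRange(h,(100,120,70),(125,255,255)),"yel":cv2.inRange(h,(21,150,90),(32,255,255))}
    for k,q in m.items():
        q[256:]=0; cs,_=cv2.findContours(q,cv2.RETR_EXTERNAL,cv2.CHAIN_APPROX_NONE)
        for c in cs:
            if cv2.contourArea(c)>500 and cv2.boundingRect(c)[0]>0:
                print(n,k,cv2.contourArea(c),cv2.approxPolyDP(c,2.0,True)[:,0].tolist(), [np.round(x,1) for x in cv2.minAreaRect(c)])
```

```text
w1 blue 3136.0 [[296, 168], [243, 171], [246, 219], [250, 229], [258, 226], [313, 222], [313, 214], [299, 214]] [array([278.1, 196.6]), array([59.4, 68.2]), np.float64(84.8)]
w1 blue 3739.0 [[153, 156], [158, 229], [206, 232], [204, 160]] [array([179., 194.]), array([76., 54.]), np.float64(90.0)]
w1 blue 507.0 [[4, 150], [33, 209], [40, 206], [14, 152]] [array([ 22.4, 177.8]), array([66.3,  9.7]), np.float64(62.7)]
w1 blue 2250.0 [[59, 149], [58, 154], [63, 168], [59, 182], [69, 190], [74, 207], [78, 210], [107, 208], [103, 190], [108, 180], [97, 170], [92, 149]] [array([ 83.3, 178.6]), array([62.9, 49. ]), np.float64(85.6)]
w1 yel 517.0 [[559, 90], [540, 93], [533, 104], [536, 112], [558, 114]] [array([546., 102.]), array([24., 26.]), np.float64(90.0)]
w1 yel 3321.5 [[113, 37], [109, 41], [107, 56], [110, 97], [124, 105], [156, 107], [159, 103], [157, 98], [160, 49], [148, 41]] [array([133.4,  72.4]), array([53.9, 70.2]), np.float64(2.1)]
w2 blue 1104.5 [[87, 171], [89, 181], [84, 188], [86, 195], [98, 201], [103, 209], [121, 205], [118, 198], [124, 190], [122, 183], [115, 177], [10
[... 944 characters left out ...]
169], [483, 173], [476, 229], [536, 224], [538, 213], [533, 214], [524, 209]] [array([505.3, 197.7]), array([59.9, 63.7]), np.float64(87.0)]
w3 blue 3692.5 [[397, 155], [393, 163], [383, 230], [429, 232], [445, 158]] [array([413.9, 194. ]), array([51. , 82.5]), np.float64(9.0)]
w3 blue 2390.5 [[337, 147], [299, 151], [299, 173], [292, 182], [300, 190], [302, 207], [339, 205], [337, 186], [343, 184], [346, 178], [344, 171], [337, 165]] [array([319., 177.]), array([60., 54.]), np.float64(90.0)]
w3 yel 3046.0 [[388, 37], [384, 41], [376, 64], [372, 97], [375, 101], [392, 107], [414, 106], [412, 105], [424, 74], [427, 46], [422, 41]] [array([399.3,  72.6]), array([49.4, 70.3]), np.float64(10.3)]
```

```bash
cat > m.py <<'E'
from h import *
C={n:pickle.load(open(n+".pkl","rb")) if n!="w1" else None for n in("w1","w2","w3")}
c=dict(C["w2"]); d=np.array([0.45507,-0.34778,0.29519])-np.array([0.45305,-0.18791,0.29524])
c["C"]=c["C"]+d; c["tvec"]=-c["R"]@c["C"]; C["w1"]=c     # w1: same orientation as w2, shifted by the TCP shift
def Z(l): return [((U+.5)/2-.5+60,(V+.5)/2-.5) for U,V in l]
def edge(n,p,z):
    P=plane(C[n],p,z)[:,:2]; return P
def rect(name,E):   # E: side -> list of (view, 2 px, z); side pairs a+/a- (along ~x) b+/b- (along ~y)
    ang=[];S={}
    for s,l in E.items():
        pts=[edge(*e) for e in l]
        for p in pts:
            t=p[1]-p[0]; a=np.degrees(np.arctan2(t[1],t[0])); a=a if s[0]=="b" else a+90
            ang.append(((a+45)%90-45,np.linalg.norm(t)))
        S[s]=[p.mean(0) for p in pts]
    a=np.array(ang); th=np.average(a[:,0],weights=a[:,1]**2); t=np.radians(th)
    ax,ay=np.array([np.cos(t),np.sin(t)]),np.array([-np.sin(t),np.cos(t)])
    v={s:[float(p@(ax if s[0]=="a" else ay)) for p in l] for s,l in S.items()}
    m={s:np.mean(x) for s,x in v.items()}
    ctr=ax*(m["a+"]+m["a-"])/2+ay*(m["b+"]+m["b-"])/2
    print(name,"th",th.round(2),"ctr",ctr.round(4),"size",(np.array([m["a+"]-m["a-"],m["b+"]-m["b-"]])*1e3).round(1),"ang",a[:,0].round(1),{s:(np.ptp(x)*1e3).round(1) for s,x in v.items()})
    return ctr,th
E
cat > run1.py <<'E'
from m import *
T=.03
rect("Itape(main: off +10y)",{"a+":[("w2",[(413,166),(363,171)],T),("w1",[(296,168),(243,171)],T)],"a-":[("w2",[(361,229),(425,224)],.014),("w1",[(258,226),(313,222)],.014)],
 "b+":[("w2",[(363,171),(361,229)],T),("w1",[(243,171),(246,219)],.014)],"b-":[("w2",[(413,166),(411,209)],.014),("w1",[(296,168),(299,214)],.014)]})
rect("Iplane",{"a+":[("w3",[(337,147),(299,151)],T),("w2",[(214,147),(178,150)],T)],"a-":[("w3",[(302,207),(339,205)],.014),("w2",[(189,209),(223,207)],.014)],
 "b+":[("w3",[(299,151),(302,207)],T),("w2",[(178,150),(189,209)],.014)],"b-":[("w3",[(337,147),(339,205)],.014),("w2",[(214,147),(223,207)],T)]})
rect("Iblock",{"a+":[("w2",[(273,156),(324,158)],T),("w1",[(153,156),(204,160)],T),("w3",[(397,155),(445,158)],T)],"a-":[("w2",[(270,229),(318,232)],.016),("w1",[(158,229),(206,232)],.016),("w3",[(383,230),(429,232)],.016)],
 "b+":[("w2",[(273,156),(270,229)],.016),("w1",[(153,156),(158,229)],.016),("w3",[(393,163),(383,230)],T)],"b-":[("w2",[(324,158),(318,232)],.016),("w1",[(204,160),(206,232)],T),("w3",[(445,158),(429,232)],.016)]})
rect("Ibrush",{"a+":[("w2",[(87,171),(104,168)],T),("w3",Z([(289,344),(333,332)]),T)],"a-":[("w2",[(103,209),(121,205)],.018),("w3",Z([(315,420),(357,413)]),.018)],
 "b+":[("w3",Z([(289,344),(315,420)]),.018),("w2",[(87,171),(103,209)],.018)],"b-":[("w3",Z([(333,332),(357,413)]),T),("w2",[(104,168),(121,205)],T)]})
b3=Z([(457,29),(556,53),(514,228),(421,207)]); b2=Z([(178,29),(273,50),(243,223),(163,209)])
B=.032
rect("block",{"a+":[("w3",b3[:2],B),("w2",b2[:2],B)],"a-":[("w3",b3[2:],B),("w2",b2[2:],B)],"b+":[("w3",[b3[0],b3[3]],B),("w2",[b2[0],b2[3]],B)],"b-":[("w3",b3[1:3],B),("w2",b2[1:3],B)]})
print("block z",tri(C["w2"],b2,C["w3"],b3).round(4).tolist())
rect("plane",{"a+":[("w3",Z([(240,62),(313,43)]),.036)],"a-":[("w3",Z([(282,198),(350,182)]),0)],"b+":[("w3",Z([(238,62),(280,198)]),.036)],"b-":[("w3",Z([(318,48),(350,182)]),0)]})
# insert top outline corners (near cut-out +x edge corners: rim, block insert)
print("Iblock rim z",tri(C["w2"],[(273,156),(324,158)],C["w3"],[(397,155),(445,158)]).round(4).tolist())
print("Iblock floor z",tri(C["w2"],[(270,229),(318,232)],C["w1"],[(158,229),(206,232)]).round(4).tolist(), tri(C["w2"],[(318,232)],C["w3"],[(429,232)]).round(4).tolist())
for n in("w1","w2","w3"):
    h=cv2.cvtColor(cv2.imread(f"pics/{n}.png"),cv2.COLOR_BGR2HSV); q=cv2.inRange(h,(21,150,60),(32,255,255)); q[120:]=0;q[:,440:]=0
    k=np.vstack([x for x in cv2.findContours(q,0,1)[0] if cv2.contourArea(x)>300]); k=cv2.convexHull(k)[:,0].astype(float)
    P=plane(C[n],k,.025)[:,:2].astype(np.float32); r=cv2.minAreaRect(P*1000); print(n,"tape",r)
E
python3 run1.py
```

```text
Itape(main: off +10y) th 4.48 ctr [ 0.4121 -0.3361] size [86.7 73.8] ang [6.3 3.7 5.3 4.9 3.3 1.9 5.4 5.1] {'a+': np.float64(0.9), 'a-': np.float64(4.3), 'b+': np.float64(0.8), 'b-': np.float64(0.5)}
Iplane th 5.19 ctr [ 0.4372 -0.0815] size [84.2 52.3] ang [6.4 5.2 3.7 4.  4.7 5.4 5.7 5.4] {'a+': np.float64(0.4), 'a-': np.float64(2.8), 'b+': np.float64(0.8), 'b-': np.float64(1.2)}
Iblock th -2.41 ctr [ 0.4154 -0.2109] size [108.7  71.4] ang [-1.8 -4.  -3.1 -3.4 -3.4 -2.2 -2.3 -2.8 -1.6 -1.6 -2.2 -2.5] {'a+': np.float64(1.0), 'a-': np.float64(1.2), 'b+': np.float64(2.1), 'b-': np.float64(1.9)}
Ibrush th 14.16 ctr [0.4231 0.0512] size [57.4 33. ] ang [10.3 15.6 13.1 10.3 15.2 13.1 14.  16.1] {'a+': np.float64(1.6), 'a-': np.float64(2.1), 'b+': np.float64(0.2), 'b-': np.float64(0.5)}
block th -12.31 ctr [ 0.5766 -0.0536] size [98.1 54.9] ang [-11.5 -10.8 -11.6  -9.2 -12.1 -12.2 -11.6 -15.1] {'a+': np.float64(0.8), 'a-': np.float64(0.2), 'b+': np.float64(1.9), 'b-': np.float64(5.1)}
block z [[0.6311, -0.036, 0.0267, 0.0], [0.6181, -0.092, 0.0364, 0.0014], [0.5242, -0.0709, 0.0507, 0.0028], [0.5336, -0.0154, 0.0281, 0.0012]]
plane th 13.23 ctr [0.5806 0.0594] size [72.9 40.7] ang [13.2 12.8 14.4 12.3] {'a+': np.float64(0.0), 'a-': np.float64(0.0), 'b+': np.float64(0.0), 'b-': np.float64(0.0)}
Iblock rim z [[0.4716, -0.1788, 0.032, 0.0013], [0.4675, -0.246, 0.023, 0.0]]
Iblock floor z [[0.3657, -0.1745, 0.0216, 0.0006], [0.3622, -0.243, 0.0227, 0.0006]] [[0.3603, -0.2436, 0.0189, 0.0]]
w1 tape ((570.6719970703125, -169.34365844726562), (63.88998031616211, 77.71208953857422), 81.24978637695312)
w2 tape ((571.4539184570312, -169.5173797607422), (61.95106887817383, 77.12725067138672), 88.22309112548828)
w3 tape ((569.502685546875, -171.40765380859375), (60.493961334228516, 77.25827026367188), 82.1385498046875)
```

Emit:
jog_arm --moves '[0.41,0.42,0.3,0,0,0.235,1,0.41,0.42,0.3,0,0,0.235,1,0.41,0.42,0.3,0,0,0.235,1,0.41,0.42,0.3,0,0,0.235,1,0.41,0.42,0.3,0,0,0.235,1,0.41,0.42,0.3,0,0,0.235,1,0.41,0.42,0.3,0,0,0.235,1,0.41,0.42,0.3,0,0,0.235,1]' --grip_force 40

```text
t: 4.35
eef_pos: [0.5149, -0.1002, 0.2464]
tool_rot: [-0.0, 0.998, -0.062, -0.0]
contact_force: [0.1, -0.3, -0.0]
gripper_width: 1.0
grasp_force: 0.0
```

Emit:
jog_arm --moves '[0.44,0.4,0.3,0,0,0,1,0.44,0.4,0.3,0,0,0,1,0.44,0.4,0.3,0,0,0,1,0.44,0.4,0.3,0,0,0,1,0.44,0.4,0.3,0,0,0,1,0.44,0.4,0.3,0,0,0,1,0.44,0.4,0.3,0,0,0,1,0.44,0.4,0.3,0,0,0,1]'

```text
t: 5.02
eef_pos: [0.577, -0.1719, 0.1987]
tool_rot: [0.0, 0.998, -0.061, -0.0]
contact_force: [0.5, 0.2, -0.4]
gripper_width: 0.999
grasp_force: 0.0
```

```bash
cat > go.py <<'E'
# go.py x y z yaw : remaining motion in tool units (after turning to yaw), total rows-units
from h import *
import sys
X,Y,Z,W=map(float,sys.argv[1:5]); p,y,o=pose(); d=np.array([X,Y,Z])-p
for w in (W,(W+y)/2):
    t=np.radians(w); print("yaw used %.1f"%w,"units x %.2f y %.2f z %.2f rz %.2f"%((d[0]*np.cos(t)+d[1]*np.sin(t))/.02,(d[0]*np.sin(t)-d[1]*np.cos(t))/.02,-d[2]/.02,((y-W+180)%360-180)/4))
print(p.round(4),round(y,2),o["t"],o["contact_force"].round(1),round(o["gripper_width"],3),round(o["grasp_force"],1),"q7",o["q"][6].round(2))
E
python3 go.py .5755 -.1706 .009 -7
```

```text
yaw used -7.0 units x -0.08 y -0.06 z 9.48 rz -0.00
yaw used -7.0 units x -0.08 y -0.06 z 9.48 rz -0.00
[ 0.577  -0.1719  0.1987] -7.0 5.0167 [ 0.5  0.2 -0.4] 0.999 0.0 q7 -1.57
```

Emit:
jog_arm --moves '[-0.08,-0.06,0.9,0,0,0,1,0,0,0.9,0,0,0,1,0,0,0.9,0,0,0,1,0,0,0.9,0,0,0,1,0,0,0.9,0,0,0,1,0,0,0.9,0,0,0,1,0,0,0.9,0,0,0,1,0,0,0.9,0,0,0,1]'

```text
t: 5.68
eef_pos: [0.5753, -0.1701, 0.0541]
tool_rot: [0.0, 0.998, -0.061, 0.0]
contact_force: [0.8, -0.8, -0.1]
gripper_width: 1.0
grasp_force: 0.0
```

Emit:
jog_arm --moves '[0,0,0.5,0,0,0,1,0,0,0.5,0,0,0,1,0,0,0.4,0,0,0,1,0,0,0.4,0,0,0,1,0,0,0.3,0,0,0,1,0,0,0.18,0,0,0,1,0,0,0,0,0,0,0.6,0,0,0,0,0,0,0.6]'

```text
t: 6.35
eef_pos: [0.575, -0.1698, 0.0099]
tool_rot: [0.0, 0.998, -0.061, 0.0]
contact_force: [-0.0, -2.0, 1.5]
gripper_width: 0.75
grasp_force: 1.0
```

Emit:
jog_arm --moves '[0,0,0,0,0,0,0.5,0,0,0,0,0,0,0.5,0,0,0,0,0,0,0.5,0,0,0,0,0,0,0.5,0,0,0,0,0,0,0.5,0,0,0,0,0,0,0.5,0,0,0,0,0,0,0.5,0,0,0,0,0,0,0.5]'

```text
t: 7.02
eef_pos: [0.5751, -0.1698, 0.0107]
tool_rot: [0.0, 0.998, -0.061, 0.0]
contact_force: [-2.1, 0.7, 6.9]
gripper_width: 0.718
grasp_force: 42.9
```

```bash
python3 go.py .416 -.3356 .15 4.5;python3 -c "
from h import *
snap('g1')"
```

```text
yaw used 4.5 units x -8.58 y 7.64 z -6.97 rz -2.88
yaw used -1.3 units x -7.77 y 8.46 z -6.97 rz -2.88
[ 0.5751 -0.1698  0.0107] -7.01 7.0167 [-2.1  0.7  6.9] 0.718 42.9 q7 -1.62
g1 [ 0.57509206 -0.16977924  0.01065171] -7.01147976493694 7.0167
```

View pics/g1.png

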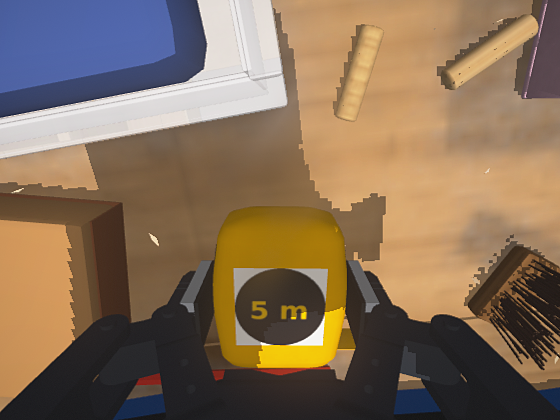

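```bash
python3 -c "
from h import *
c=pickle.load(open('g1.pkl','rb')); P=plane(c,[(280,207),(278,368),(214,290),(347,290),(280,309)],.035);print(P.round(4)); t=np.radians(-7)
d=P[:,:2]-[.5751,-.1698];print(d@np.array([[np.cos(t),-np.sin(t)],[np.sin(t),np.cos(t)]]))"
```

```text
[[ 0.6168 -0.1746  0.035 ]
 [ 0.5364 -0.1637  0.035 ]
 [ 0.5825 -0.1413  0.035 ]
 [ 0.5754 -0.1989  0.035 ]
 [ 0.5693 -0.1687  0.035 ]]
[[ 0.04197621  0.00036062]
 [-0.0391056   0.00133395]
 [ 0.0039189   0.0291755 ]
 [ 0.00389242 -0.02886686]
 [-0.00584859  0.00036946]]
```

Emit:
jog_arm --moves '[0,0,-0.5,0,0,0,0.5,0,0,-1,0,0,0,0.5,0,0,-1,0,0,0,0.5,0,0,-1,0,0,0,0.5,-0.5,0.5,-0.5,0,0,-0.2,0.5,-0.5,0.5,-0.4,0,0,-0.2,0.5,-0.5,0.5,-0.2,0,0,-0.2,0.5,-0.5,0.5,0,0,0,-0.2,0.5]'

```text
t: 7.73
eef_pos: [0.5313, -0.206, 0.1035]
tool_rot: [0.0, 0.999, -0.033, 0.001]
contact_force: [-0.6, -0.9, -2.1]
gripper_width: 0.713
grasp_force: 44.2
```

Emit:
jog_arm --moves '[-0.65,0.7,0,0,0,-0.25,0.5,-0.65,0.7,0,0,0,-0.25,0.5,-0.65,0.7,0,0,0,-0.25,0.5,-0.65,0.7,0,0,0,-0.25,0.5,-0.65,0.7,0,0,0,-0.25,0.5,-0.65,0.7,0,0,0,-0.25,0.5,-0.65,0.7,0,0,0,-0.25,0.5,-0.65,0.7,0,0,0,-0.25,0.5]'

```text
t: 8.4
eef_pos: [0.4258, -0.3174, 0.1023]
tool_rot: [0.0, 0.999, 0.037, 0.0]
contact_force: [0.8, -0.8, -1.8]
gripper_width: 0.713
grasp_force: 44.2
```

```bash
python3 go.py .416 -.3356 .025 4.5;python3 -c "
from h import *
c=cam('side');i=c['color'];cv2.imwrite('pics/s1.png',cv2.resize(i[140:300,180:400],None,fx=3.6,fy=3.6,interpolation=cv2.INTER_CUBIC))"
```

```text
yaw used 4.5 units x -0.56 y 0.87 z 3.87 rz -0.06
yaw used 4.4 units x -0.56 y 0.87 z 3.87 rz -0.06
[ 0.4258 -0.3174  0.1023] 4.25 8.4 [ 0.8 -0.8 -1.8] 0.713 44.2 q7 -1.07
```

View pics/s1.png

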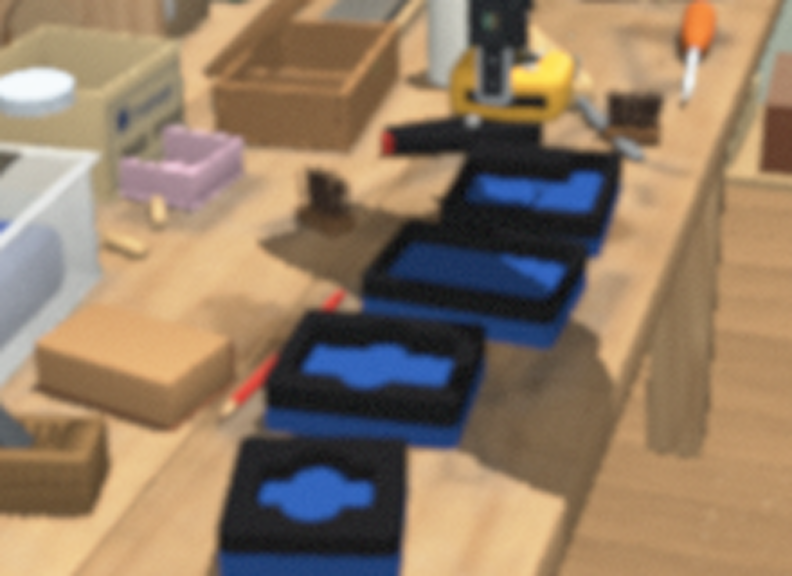

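The side view shows the tape hanging level in the gripper at (515,85), above its insert. I'll descend.

Emit:
jog_arm --moves '[-0.28,0.43,0,0,0,-0.06,0.5,-0.28,0.44,0,0,0,0,0.5,0,0,0.5,0,0,0,0.5,0,0,0.7,0,0,0,0.5,0,0,0.7,0,0,0,0.5,0,0,0.6,0,0,0,0.5,0,0,0.2,0,0,0,0.5,0,0,0,0,0,0,0.5]'

```text
t: 9.12
eef_pos: [0.4161, -0.334, 0.0463]
tool_rot: [-0.001, 0.999, 0.039, -0.001]
contact_force: [0.2, -0.4, -2.0]
gripper_width: 0.714
grasp_force: 44.2
```

```bash
python3 go.py .416 -.3356 .0255 4.5; python3 -c "
from h import *
snap('p1')"
```

```text
yaw used 4.5 units x -0.01 y 0.08 z 1.04 rz -0.01
yaw used 4.5 units x -0.01 y 0.08 z 1.04 rz -0.01
[ 0.4161 -0.334   0.0463] 4.48 9.1167 [ 0.2 -0.4 -2. ] 0.714 44.2 q7 -1.05
p1 [ 0.41612969 -0.3339699   0.0462514 ] 4.479215305697747 9.1167
```

View pics/p1.png

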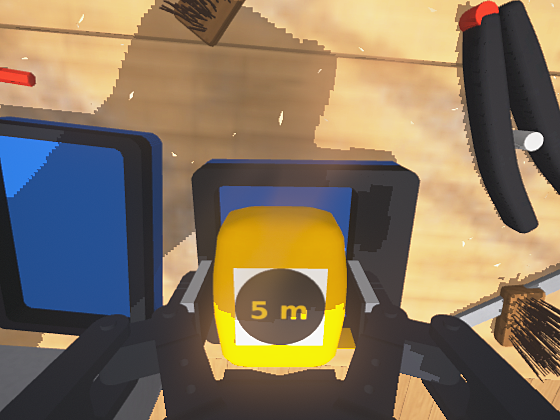

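```bash
python3 -c "
from h import *
c=pickle.load(open('p1.pkl','rb'))
a=plane(c,[(219,195),(351,195)],.014);b=plane(c,[(285,186),(193,240),(420,240),(280,160)],.03);p=np.vstack([a,b]);t=np.radians(4.48)
d=p[:,:2]-[.4161,-.334];print((d@np.array([[np.cos(t),-np.sin(t)],[np.sin(t),np.cos(t)]])).round(4))"
```

```text
[[ 0.0311  0.0358]
 [ 0.0311 -0.0408]
 [ 0.0406 -0.0023]
 [ 0.0098  0.0485]
 [ 0.0099 -0.077 ]
 [ 0.0542  0.0004]]
```

Emit:
jog_arm --moves '[0,0.14,0,0,0,0,0.5,0,0,0.3,0,0,0,0.5,0,0,0.3,0,0,0,0.5,0,0,0.25,0,0,0,0.5,0,0,0.17,0,0,0,0.5,0,0,0,0,0,0,0.5,0,0,0,0,0,0,0.5,0,0,0,0,0,0,0.5]'

```text
t: 9.83
eef_pos: [0.417, -0.3378, 0.0274]
tool_rot: [0.0, 0.999, 0.039, 0.0]
contact_force: [-0.1, 0.3, -2.1]
gripper_width: 0.715
grasp_force: 44.2
```

Emit:
jog_arm --moves '[0,0,0.06,0,0,0,0.5,0,0,0,0,0,0,0.5,0,0,0,0,0,0,0.8,0,0,0,0,0,0,0.9,0,0,0,0,0,0,1,0,0,0,0,0,0,1,0,0,-0.5,0,0,0,1,0,0,-0.8,0,0,0,1]'

```text
t: 10.5
eef_pos: [0.4159, -0.337, 0.0516]
tool_rot: [-0.001, 0.999, 0.039, -0.001]
contact_force: [-0.2, -0.3, -0.1]
gripper_width: 1.0
grasp_force: 0.0
```

Emit:
jog_arm --moves '[0,0,-1,0,0,0,1,0,0,-1,0,0,0,1,0,0,-1,0,0,0,1,0,0,-1,0,0,0,1,0,0,-0.6,0,0,0,1,0,0,-0.2,0,0,0,1,0,0,0,0,0,0,1,0,0,0,0,0,0,1]'

```text
t: 11.17
eef_pos: [0.4166, -0.3376, 0.148]
tool_rot: [-0.0, 0.999, 0.039, -0.0]
contact_force: [-0.1, 0.2, -0.6]
gripper_width: 1.0
grasp_force: 0.0
```

```bash
python3 go.py .5806 .0594 .15 13.2; python3 -c "
from h import *
snap('r1')"
```

```text
yaw used 13.2 units x 12.52 y -17.45 z -0.10 rz -2.19
yaw used 8.8 units x 11.15 y -18.36 z -0.10 rz -2.19
[ 0.4166 -0.3376  0.148 ] 4.44 11.1667 [-0.1  0.2 -0.6] 1.0 0.0 q7 -1.01
r1 [ 0.41655641 -0.33758441  0.14797493] 4.4356864679121095 11.1667
```

View pics/r1.png

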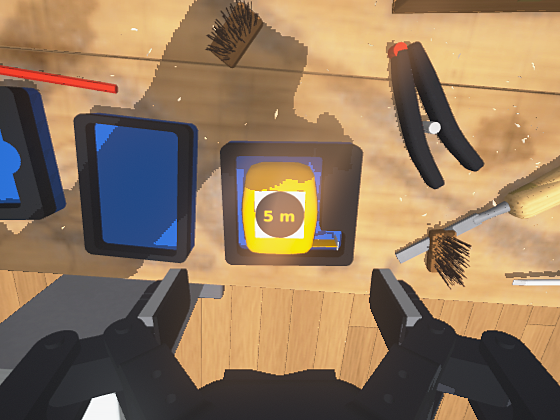

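The tape lies flat in its cut-out at (280,208), with the hook in the notch at (328,240). The plane is next. First I'll check the clearance to the wooden beam at the left.

```bash
python3 -c "
from h import *
c=cam('top');w=pickle.load(open('w3.pkl','rb'))
z=lambda U,V:((U+.5)/2-.5+60,(V+.5)/2-.5)
print(tri(c,[(88,180),(113,168)],w,[z(68,192),z(148,160)]).round(3))
print(plane(w,[z(148,160)],.3),plane(w,[z(148,160)],0.),c['C'])"
```

```text
[[0.542 0.207 0.021 0.002]
 [0.558 0.138 0.059 0.002]]
[[0.54180623 0.03295088 0.3       ]] [[0.56176859 0.16202831 0.        ]] [ 0.31273834 -0.22053433  0.87259213]
```

Emit:
jog_arm --moves '[0.465,-0.765,0,0,0,-0.091,1,0.465,-0.765,0,0,0,-0.091,1,0.465,-0.765,0,0,0,-0.091,1,0.465,-0.765,0,0,0,-0.091,1,0.465,-0.765,0,0,0,-0.091,1,0.465,-0.765,0,0,0,-0.091,1,0.465,-0.765,0,0,0,-0.091,1,0.465,-0.765,0,0,0,-0.091,1]'

```text
t: 11.93
eef_pos: [0.4784, -0.2075, 0.1471]
tool_rot: [-0.0, 0.998, 0.064, -0.001]
contact_force: [0.3, 0.4, -0.1]
gripper_width: 1.003
grasp_force: 0.0
```

Emit:
jog_arm --moves '[0.465,-0.765,0,0,0,-0.091,1,0.465,-0.765,0,0,0,-0.091,1,0.465,-0.765,0,0,0,-0.091,1,0.465,-0.765,0,0,0,-0.091,1,0.465,-0.765,0,0,0,-0.091,1,0.465,-0.765,0,0,0,-0.091,1,0.465,-0.765,0,0,0,-0.091,1,0.465,-0.765,0,0,0,-0.091,1]'

```text
t: 12.6
eef_pos: [0.5335, -0.0755, 0.147]
tool_rot: [-0.0, 0.996, 0.09, -0.001]
contact_force: [0.3, 0.4, -0.2]
gripper_width: 0.997
grasp_force: 0.0
```

Emit:
jog_arm --moves '[0.465,-0.765,0,0,0,-0.091,0.75,0.465,-0.765,0,0,0,-0.091,0.75,0.465,-0.765,0,0,0,-0.091,0.75,0.465,-0.765,0,0,0,-0.091,0.75,0.465,-0.765,0,0,0,-0.091,0.75,0.465,-0.765,0,0,0,-0.091,0.75,0.465,-0.765,0,0,0,-0.091,0.75,0.465,-0.765,0,0,0,-0.091,0.75]'

```text
t: 13.27
eef_pos: [0.5819, 0.0591, 0.1468]
tool_rot: [-0.0, 0.993, 0.115, -0.001]
contact_force: [-0.5, 0.5, -0.0]
gripper_width: 0.748
grasp_force: 0.0
```

```bash
python3 go.py .5806 .0594 .013 13.2; python3 -c "
from h import *
snap('q1')"
```

```text
yaw used 13.2 units x -0.06 y -0.03 z 6.69 rz -0.00
yaw used 13.2 units x -0.06 y -0.03 z 6.69 rz -0.00
[0.5819 0.0591 0.1468] 13.19 13.2667 [-0.5  0.5 -0. ] 0.748 0.0 q7 -1.71
q1 [0.58185437 0.05910923 0.14682614] 13.191301708354317 13.2667
```

View pics/q1.png

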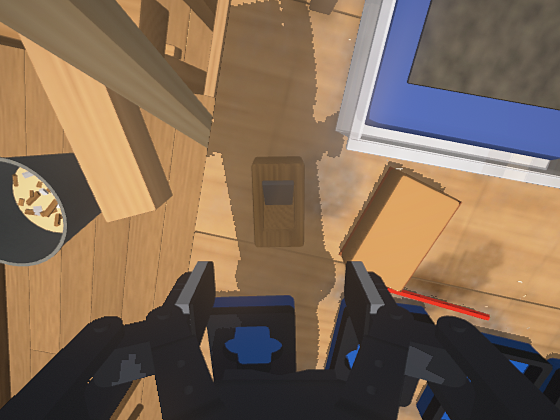

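```bash
python3 -c "
from h import *
c=pickle.load(open('q1.pkl','rb'))
p=np.vstack([plane(c,[(278,157)],0),plane(c,[(278,164)],.036),plane(c,[(278,247)],.036),plane(c,[(252,200)],.036),plane(c,[(304,200)],.036)]);t=np.radians(13.2)
d=p[:,:2]-[.5819,.0591];print((d@np.array([[np.cos(t),-np.sin(t)],[np.sin(t),np.cos(t)]])).round(4))"
```

```text
[[ 0.0348  0.0019]
 [ 0.0349  0.0018]
 [-0.0392  0.0019]
 [ 0.0044  0.0238]
 [ 0.0043 -0.0201]]
```

Emit:
jog_arm --moves '[-0.11,-0.09,0.5,0,0,0,0.75,0,0,0.9,0,0,0,0.75,0,0,0.9,0,0,0,0.75,0,0,0.9,0,0,0,0.75,0,0,0.9,0,0,0,0.75,0,0,0.9,0,0,0,0.75,0,0,0.6,0,0,0,0.75,0,0,0.5,0,0,0,0.75]'

```text
t: 13.98
eef_pos: [0.5782, 0.0583, 0.0239]
tool_rot: [0.0, 0.993, 0.114, -0.002]
contact_force: [-0.8, 0.1, 0.7]
gripper_width: 0.75
grasp_force: 0.0
```

Emit:
jog_arm --moves '[0,0,0.4,0,0,0,0.75,0,0,0.2,0,0,0,0.75,0,0,0,0,0,0,0.6,0,0,0,0,0,0,0.3,0,0,0,0,0,0,0.3,0,0,0,0,0,0,0.3,0,0,0,0,0,0,0.3,0,0,0,0,0,0,0.3]'

```text
t: 14.65
eef_pos: [0.5799, 0.0596, 0.0145]
tool_rot: [0.0, 0.993, 0.115, 0.0]
contact_force: [-0.3, 0.1, 0.5]
gripper_width: 0.504
grasp_force: 42.5
```

```bash
python3 go.py .4372 -.0815 .09 5.2
```

```text
yaw used 5.2 units x -7.75 y 6.38 z -3.77 rz 1.99
yaw used 9.2 units x -8.17 y 5.82 z -3.77 rz 1.99
[0.5799 0.0596 0.0145] 13.16 14.65 [-0.3  0.1  0.5] 0.504 42.5 q7 -1.79
```

Emit:
jog_arm --moves '[0,0,-0.6,0,0,0,0.3,0,0,-1,0,0,0,0.3,0,0,-1,0,0,0,0.3,0,0,-1,0,0,0,0.3,-0.68,0.485,-0.2,0,0,0.166,0.3,-0.68,0.485,0,0,0,0.166,0.3,-0.68,0.485,0,0,0,0.166,0.3,-0.68,0.485,0,0,0,0.166,0.3]'

```text
t: 15.32
eef_pos: [0.5344, 0.0097, 0.0911]
tool_rot: [0.0, 0.996, 0.091, 0.0]
contact_force: [0.2, 0.1, -1.6]
gripper_width: 0.509
grasp_force: 42.2
```

Emit:
jog_arm --moves '[-0.68,0.485,0,0,0,0.166,0.3,-0.68,0.485,0,0,0,0.166,0.3,-0.68,0.485,0,0,0,0.166,0.3,-0.68,0.485,0,0,0,0.166,0.3,-0.68,0.485,0,0,0,0.166,0.3,-0.68,0.485,0,0,0,0.166,0.3,-0.68,0.485,0,0,0,0.166,0.3,-0.68,0.485,0,0,0,0.166,0.3]'

```text
t: 15.98
eef_pos: [0.4371, -0.083, 0.0904]
tool_rot: [0.0, 0.999, 0.045, 0.0]
contact_force: [0.1, 0.3, -2.0]
gripper_width: 0.508
grasp_force: 42.3
```

```bash
python3 go.py .4372 -.0815 .05 5.2
```

```text
yaw used 5.2 units x 0.01 y -0.07 z 2.02 rz -0.01
yaw used 5.2 units x 0.01 y -0.07 z 2.02 rz -0.01
[ 0.4371 -0.083   0.0904] 5.15 15.9833 [ 0.1  0.3 -2. ] 0.508 42.3 q7 -1.58
```

Emit:
jog_arm --moves '[0,-0.07,0.3,0,0,0,0.3,0,0,0.5,0,0,0,0.3,0,0,0.5,0,0,0,0.3,0,0,0.4,0,0,0,0.3,0,0,0.2,0,0,0,0.3,0,0,0.1,0,0,0,0.3,0,0,0,0,0,0,0.3,0,0,0,0,0,0,0.3]'

```text
t: 16.65
eef_pos: [0.4383, -0.0804, 0.05]
tool_rot: [-0.0, 0.999, 0.046, -0.0]
contact_force: [-0.8, 0.4, -2.8]
gripper_width: 0.501
grasp_force: 42.1
```

```bash
cat > chk.py <<'E'
# blue regions round the held tool, cast in the TCP-fixed yaw frame (mm) at floor and rim height
from h import *
import sys
n,fl=sys.argv[1],float(sys.argv[2]); p,y,o=pose(); snap(n); c=pickle.load(open(n+".pkl","rb")); t=np.radians(y)
h=cv2.cvtColor(c["color"],cv2.COLOR_BGR2HSV); q=cv2.inRange(h,(100,120,45),(125,255,255)); q[380:]=0
for k in cv2.findContours(q,0,1)[0]:
    if cv2.contourArea(k)>100:
        v=cv2.approxPolyDP(k,2,True)[:,0].astype(float); print(v.astype(int).tolist())
        for z in(fl,.03): print("  z",z,(1e3*(plane(c,v,z)[:,:2]-p[:2])@np.array([[np.cos(t),-np.sin(t)],[np.sin(t),np.cos(t)]])).round(0).astype(int).tolist())
E
python3 chk.py p2 .014
```

```text
p2 [ 0.43827315 -0.08037837  0.05001269] 5.233329449189675 16.65
[[559, 326], [547, 353], [559, 367]]
  z 0.014 [[-63, -191], [-86, -189], [-99, -201]]
  z 0.03 [[-50, -174], [-71, -172], [-83, -183]]
[[331, 231], [330, 256], [339, 256], [343, 243], [334, 237]]
  z 0.014 [[7, -31], [-10, -31], [-10, -37], [-1, -39], [3, -33]]
  z 0.03 [[14, -28], [-2, -29], [-2, -34], [6, -36], [10, -30]]
[[465, 214], [458, 221], [429, 312], [486, 359], [499, 366], [508, 356], [557, 246], [559, 225]]
  z 0.014 [[18, -112], [14, -108], [-52, -100], [-91, -147], [-98, -157], [-89, -162], [-3, -173], [11, -170]]
  z 0.03 [[24, -102], [20, -98], [-40, -91], [-76, -134], [-82, -143], [-74, -147], [4, -157], [17, -155]]
[[20, 214], [19, 218], [26, 232], [18, 237], [14, 244], [14, 253], [19, 263], [34, 274], [46, 276], [56, 293], [94, 289], [90, 277], [102, 266], [104, 260], [97, 242], [82, 232], [71, 231], [60, 210], [49, 209]]
  z 0.014 [[18, 158], [16, 159], [6, 157], [3, 163], [-2, 166], [-8, 168], [-15, 167], [-23, 159], [-24, 152], [-37, 148], [-34, 122], [-25, 123], [-17, 114], [-13, 112], [0, 114], 
[... 469 characters left out ...]
9], [21, 78], [23, 81], [21, 84], [24, 83], [28, 86], [-27, 77], [-16, 71]]
[[559, 205], [429, 189], [421, 199], [389, 314], [400, 315], [433, 202], [439, 196], [449, 194], [559, 208]]
  z 0.014 [[24, -167], [34, -87], [28, -84], [-53, -73], [-54, -81], [26, -91], [29, -94], [31, -100], [22, -167]]
  z 0.03 [[29, -152], [38, -80], [32, -76], [-41, -67], [-42, -74], [31, -83], [34, -86], [35, -91], [27, -152]]
[[236, 184], [236, 197], [241, 193], [313, 192], [301, 190], [300, 185], [303, 184], [300, 183]]
  z 0.014 [[37, 26], [29, 26], [31, 23], [32, -19], [33, -12], [36, -11], [37, -13], [37, -11]]
  z 0.03 [[41, 24], [33, 24], [36, 21], [36, -17], [37, -11], [40, -10], [41, -12], [41, -10]]
```

View pics/p2.png

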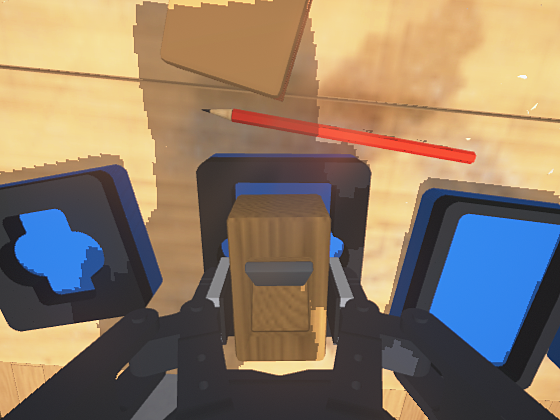

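View p2 shows the plane held squarely over its cut-out, with blue visible at its far end (283,188). It needs about 2 mm of shift in -x and -y. Then I'll lower and release it.

Emit:
jog_arm --moves '[-0.1,0.1,0,0,0,0,0.3,0,0,0.3,0,0,0,0.3,0,0,0.3,0,0,0,0.3,0,0,0.25,0,0,0,0.3,0,0,0.15,0,0,0,0.3,0,0,0.05,0,0,0,0.3,0,0,0,0,0,0,0.3,0,0,0,0,0,0,0.3]'

```text
t: 17.37
eef_pos: [0.4363, -0.0827, 0.029]
tool_rot: [-0.0, 0.999, 0.045, 0.0]
contact_force: [-0.2, -0.7, -2.5]
gripper_width: 0.501
grasp_force: 42.2
```

Emit:
jog_arm --moves '[0,0,0,0,0,0,0.65,0,0,0,0,0,0,0.75,0,0,0,0,0,0,0.75,0,0,0,0,0,0,0.75,0,0,-0.4,0,0,0,0.75,0,0,-0.8,0,0,0,0.75,0,0,-1,0,0,0,1,0,0,-1,0,0,0,1]'

```text
t: 18.03
eef_pos: [0.4358, -0.0827, 0.0941]
tool_rot: [-0.0, 0.999, 0.045, -0.0]
contact_force: [0.3, -0.1, 0.1]
gripper_width: 0.994
grasp_force: 0.0
```

Emit:
jog_arm --moves '[0,0,-1,0,0,0,1,0,0,-1,0,0,0,1,0,0,-0.6,0,0,0.4,1,0,0,-0.2,0,0,0.8,1,0,0,0,0,0,1,1,0,0,0,0,0,1,1,0,0,0,0,0,1,1,0,0,0,0,0,0.2,1]'

```text
t: 18.7
eef_pos: [0.4362, -0.0828, 0.1498]
tool_rot: [0.0, 0.994, -0.109, 0.0]
contact_force: [-0.2, -0.2, 0.6]
gripper_width: 0.996
grasp_force: 0.0
```

```bash
python3 go.py .5766 -.0536 .12 -12.3; python3 chk.py r2 .014 | head -1
python3 - <<'E'
from h import *
# block top face (cork colour) in this view
c=pickle.load(open("r2.pkl","rb")); h=cv2.cvtColor(c["color"],cv2.COLOR_BGR2HSV)
print(c["C"].round(3), proj(c,[[.5766,-.0536,.032],[.4372,-.0815,.05],[.4231,.0512,.03],[.4154,-.2109,.03]]).round(0))
E
```

```text
yaw used -12.3 units x 6.55 y -2.92 z 1.49 rz -0.06
yaw used -12.4 units x 6.54 y -2.94 z 1.49 rz -0.06
[ 0.4362 -0.0828  0.1498] -12.55 18.7 [-0.2 -0.2  0.6] 0.996 0.0 q7 -1.82
r2 [ 0.43622153 -0.08277966  0.1497929 ] -12.549948520229226 18.7
[ 0.515 -0.1    0.293] [[200.  34.]
 [278. 208.]
 [141. 246.]
 [430. 194.]]
```

Emit:
jog_arm --moves '[0.82,-0.365,0,0,0,-0.06,1,0.82,-0.365,0,0,0,0,1,0.82,-0.365,0,0,0,0,1,0.82,-0.365,0,0,0,0,1,0.82,-0.365,0,0,0,0,1,0.82,-0.365,0,0,0,0,1,0.82,-0.365,0,0,0,0,1,0.81,-0.365,0,0,0,0,1]'

```text
t: 19.42
eef_pos: [0.5773, -0.0532, 0.1493]
tool_rot: [-0.0, 0.994, -0.105, -0.0]
contact_force: [0.6, 0.1, -0.3]
gripper_width: 0.999
grasp_force: 0.0
```

```bash
python3 -c "
from h import *
snap('q2'); a=cv2.imread('pics/r2.png')[110:330,80:480]; b=cv2.imread('pics/q2.png')[60:360,80:480]
cv2.imwrite('pics/m1.png',np.vstack([a,b]))"; python3 go.py .5766 -.0536 .008 -12.3
```

```text
q2 [ 0.57731802 -0.05317309  0.1492562 ] -12.032570391856877 19.4167
yaw used -12.3 units x -0.19 y 0.13 z 7.08 rz 0.08
yaw used -12.1 units x -0.19 y 0.13 z 7.08 rz 0.08
[ 0.5808 -0.0518  0.1496] -11.96 19.4667 [3.5 1.2 0.7] 1.003 0.0 q7 -1.92
```

View pics/m1.png

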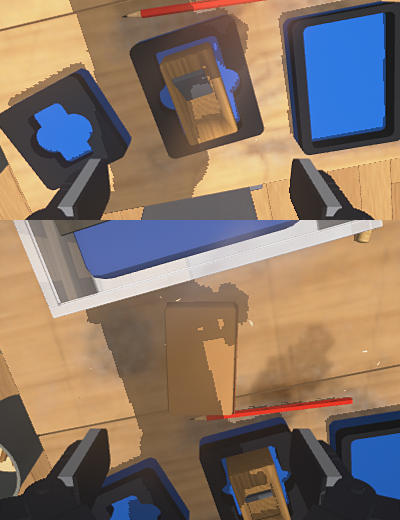

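```bash
python3 -c "
from h import *
c=pickle.load(open('q2.pkl','rb'))
p=np.vstack([plane(c,[(282,143)],0),plane(c,[(282,149)],.032),plane(c,[(280,257)],.032),plane(c,[(245,200)],.032),plane(c,[(316,200)],.032)]);t=np.radians(-12.03)
d=p[:,:2]-[.5773,-.0532];print((d@np.array([[np.cos(t),-np.sin(t)],[np.sin(t),np.cos(t)]])).round(4))"; python3 go.py .5766 -.0536 .008 -12.0
```

```text
[[ 0.0473 -0.0017]
 [ 0.0461 -0.0014]
 [-0.0523  0.0002]
 [ 0.0024  0.0305]
 [ 0.0024 -0.0309]]
yaw used -12.0 units x -0.19 y 0.13 z 7.08 rz 0.01
yaw used -12.0 units x -0.19 y 0.13 z 7.08 rz 0.01
[ 0.5808 -0.0518  0.1496] -11.96 19.4667 [3.5 1.2 0.7] 1.003 0.0 q7 -1.92
```

Emit:
jog_arm --moves '[-0.2,0.05,0.4,0,0,0,1,0,0,0.8,0,0,0,1,0,0,0.9,0,0,0,1,0,0,0.9,0,0,0,1,0,0,0.9,0,0,0,1,0,0,0.7,0,0,0,1,0,0,0.3,0,0,0,1,0,0,0,0,0,0,1]'

```text
t: 20.13
eef_pos: [0.57, -0.0538, 0.0495]
tool_rot: [0.0, 0.994, -0.106, -0.002]
contact_force: [0.3, -0.9, 0.5]
gripper_width: 1.003
grasp_force: 0.0
```

```bash
python3 go.py .5746 -.0526 .009 -12.0
```

```text
yaw used -12.0 units x 0.21 y -0.11 z 2.02 rz -0.03
yaw used -12.1 units x 0.21 y -0.11 z 2.02 rz -0.03
[ 0.57   -0.0538  0.0495] -12.12 20.1333 [ 0.3 -0.9  0.5] 1.003 0.0 q7 -1.96
```

Emit:
jog_arm --moves '[0.1,-0.06,0.5,0,0,0,1,0,0,0.5,0,0,0,1,0,0,0.5,0,0,0,1,0,0,0.3,0,0,0,1,0,0,0.22,0,0,0,1,0,0,0,0,0,0,1,0,0,0,0,0,0,1,0,0,0,0,0,0,1]'

```text
t: 20.8
eef_pos: [0.575, -0.0528, 0.011]
tool_rot: [-0.0, 0.994, -0.106, 0.0]
contact_force: [0.3, 0.1, -0.1]
gripper_width: 0.999
grasp_force: 0.0
```

```bash
python3 go.py .5746 -.0526 .009 -12.0
```

```text
yaw used -12.0 units x -0.02 y -0.00 z 0.10 rz -0.04
yaw used -12.1 units x -0.02 y -0.00 z 0.10 rz -0.04
[ 0.575  -0.0528  0.011 ] -12.15 20.8 [ 0.3  0.1 -0.1] 0.999 0.0 q7 -1.98
```

Emit:
jog_arm --moves '[0,0,0.1,0,0,0,0.8,0,0,0,0,0,0,0.5,0,0,0,0,0,0,0.5,0,0,0,0,0,0,0.5,0,0,0,0,0,0,0.5,0,0,0,0,0,0,0.5,0,0,0,0,0,0,0.5,0,0,0,0,0,0,0.5]'

```text
t: 21.47
eef_pos: [0.5749, -0.0528, 0.009]
tool_rot: [-0.0, 0.994, -0.106, 0.0]
contact_force: [0.1, 0.4, 6.1]
gripper_width: 0.704
grasp_force: 44.6
```

```bash
python3 go.py .4154 -.2109 .09 -2.4
```

```text
yaw used -2.4 units x -7.64 y 8.23 z -4.05 rz -2.44
yaw used -7.3 units x -6.91 y 8.85 z -4.05 rz -2.44
[ 0.5749 -0.0528  0.009 ] -12.16 21.4667 [0.1 0.4 6.1] 0.704 44.6 q7 -1.98
```

Emit:
jog_arm --moves '[0,0,-0.6,0,0,0,0.5,0,0,-1,0,0,0,0.5,0,0,-1,0,0,0,0.5,0,0,-1,0,0,0,0.5,-0.576,0.7375,-0.6,0,0,-0.203,0.5,-0.576,0.7375,-0.6,0,0,-0.203,0.5,-0.576,0.7375,-0.5,0,0,-0.203,0.5,-0.576,0.7375,-0.2,0,0,-0.203,0.5]'

```text
t: 22.13
eef_pos: [0.5181, -0.1025, 0.1205]
tool_rot: [0.0, 0.997, -0.077, 0.001]
contact_force: [-0.0, -0.4, -0.8]
gripper_width: 0.701
grasp_force: 44.0
```

Emit:
jog_arm --moves '[-0.576,0.7375,0,0,0,-0.203,0.5,-0.576,0.7375,0,0,0,-0.203,0.5,-0.576,0.7375,0,0,0,-0.203,0.5,-0.576,0.7375,0,0,0,-0.203,0.5,-0.576,0.7375,0,0,0,-0.203,0.5,-0.576,0.7375,0,0,0,-0.203,0.5,-0.576,0.7375,0,0,0,-0.203,0.5,-0.576,0.7375,0,0,0,-0.203,0.5]'

```text
t: 22.8
eef_pos: [0.4132, -0.21, 0.1191]
tool_rot: [0.0, 1.0, -0.021, -0.0]
contact_force: [0.4, 0.1, -1.2]
gripper_width: 0.701
grasp_force: 43.9
```

Emit:
jog_arm --moves '[0,0,0.3,0,0,0,0.5,0,0,0.8,0,0,0,0.5,0,0,0.9,0,0,0,0.5,0,0,0.8,0,0,0,0.5,0,0,0.5,0,0,0,0.5,0,0,0.3,0,0,0,0.5,0,0,0,0,0,0,0.5,0,0,0,0,0,0,0.5]'

```text
t: 23.47
eef_pos: [0.4144, -0.2093, 0.0469]
tool_rot: [-0.0, 1.0, -0.021, -0.0]
contact_force: [-0.1, -0.1, -1.3]
gripper_width: 0.705
grasp_force: 44.0
```

```bash
python3 go.py .4154 -.2109 .0265 -2.4; python3 chk.py p3 .016
```

```text
yaw used -2.4 units x 0.05 y 0.08 z 1.02 rz 0.00
yaw used -2.4 units x 0.05 y 0.08 z 1.02 rz 0.00
[ 0.4144 -0.2093  0.0469] -2.4 23.4667 [-0.1 -0.1 -1.3] 0.705 44.0 q7 -1.45
p3 [ 0.41444502 -0.20932915  0.04689314] -2.3986612734193913 23.4667
[[95, 202], [109, 240], [114, 232], [112, 217], [106, 209]]
  z 0.016 [[27, 108], [3, 104], [8, 100], [18, 99], [23, 102]]
  z 0.03 [[32, 99], [9, 95], [14, 92], [23, 91], [28, 94]]
[[559, 169], [455, 179], [444, 186], [437, 309], [455, 308], [444, 290], [443, 246], [453, 197], [462, 187], [480, 182], [524, 177], [542, 177], [559, 182]]
  z 0.016 [[46, -156], [41, -99], [37, -93], [-46, -102], [-45, -114], [-32, -104], [-1, -99], [30, -100], [36, -104], [39, -113], [42, -138], [42, -148], [39, -158]]
  z 0.03 [[49, -143], [44, -91], [40, -86], [-36, -94], [-35, -105], [-23, -96], [6, -91], [34, -91], [40, -95], [42, -104], [45, -126], [45, -136], [42, -145]]
[[217, 159], [217, 168], [277, 168], [242, 168], [240, 164], [247, 156], [219, 156]]
  z 0.016 [[52, 35], [47, 36], [47, 2], [47, 22], [49, 23], [54, 19], [54, 34]]
  z 0.03 [[54, 32], [50, 33], [50, 2], [50, 20], [52, 21], [56, 17], [56, 31]]
[[70, 149], [63, 143], [1, 150], [0, 161]]
  z 0.016 [[58, 116], [61, 119], [57, 154], [51, 156]]
  z 0.03 [[60, 106], [63, 109], [59, 142], [54, 144]]
[[559, 140], [419, 155], [405, 160], [402, 165], [400, 304], [406, 313], [409, 176], [412, 165], [423, 158], [559, 144]]
  z 0.016 [[62, -152], [54, -77], [52, -69], [49, -68], [-42, -78], [-49, -82], [43, -73], [49, -73], [53, -79], [60, -152]]
  z 0.03 [[64, -139], [56, -70], [54, -64], [51, -62], [-32, -71], [-39, -76], [46, -67], [51, -67], [55, -73], [62, -140]]
[[106, 115], [116, 122], [161, 283], [167, 272], [127, 125], [120, 116]]
  z 0.016 [[76, 93], [72, 88], [-26, 76], [-19, 71], [70, 82], [75, 85]]
  z 0.03 [[76, 85], [73, 81], [-18, 70], [-11, 65], [71, 76], [76, 79]]
```

The cut-out edges line up within 2 mm, so I'll lower and release.

Emit:
jog_arm --moves '[0.03,0.07,0,0,0,0,0.5,0,0,0.3,0,0,0,0.5,0,0,0.3,0,0,0,0.5,0,0,0.25,0,0,0,0.5,0,0,0.15,0,0,0,0.5,0,0,0.03,0,0,0,0.5,0,0,0,0,0,0,0.5,0,0,0,0,0,0,0.5]'

```text
t: 24.18
eef_pos: [0.4147, -0.2108, 0.026]
tool_rot: [-0.0, 1.0, -0.021, -0.0]
contact_force: [0.0, -1.4, -0.4]
gripper_width: 0.702
grasp_force: 44.0
```

Emit:
jog_arm --moves '[0,0,0,0,0,0,0.8,0,0,0,0,0,0,0.9,0,0,0,0,0,0,0.9,0,0,0,0,0,0,0.9,0,0,-0.4,0,0,0,0.9,0,0,-0.8,0,0,0,0.9,0,0,-1,0,0,0,0.9,0,0,-1,0,0,0,0.9]'

```text
t: 24.85
eef_pos: [0.4144, -0.2107, 0.0911]
tool_rot: [-0.0, 1.0, -0.021, -0.0]
contact_force: [0.4, -1.0, 0.2]
gripper_width: 0.899
grasp_force: 0.0
```

Emit:
jog_arm --moves '[0,0,-1,0,0,0,1,0,0,-1,0,0,0,1,0,0,-0.6,0,0,0.8,1,0,0,-0.2,0,0,1,1,0,0,0,0,0,1,1,0,0,0,0,0,1,1,0,0,0,0,0,1,1,0,0,0,0,0,1,1]'

```text
t: 25.52
eef_pos: [0.4147, -0.2109, 0.1468]
tool_rot: [0.0, 0.975, -0.223, 0.0]
contact_force: [0.3, 0.2, 0.3]
gripper_width: 1.001
grasp_force: 0.0
```

```bash
python3 go.py .54 -.29 .15 -33; python3 -c "
from h import *
snap('r3')"
```

```text
yaw used -33.0 units x 7.41 y -0.10 z -0.16 rz 1.80
yaw used -29.4 units x 7.40 y 0.37 z -0.16 rz 1.80
[ 0.4147 -0.2109  0.1468] -25.81 25.5167 [0.3 0.2 0.3] 1.001 0.0 q7 -1.75
r3 [ 0.41466707 -0.21088567  0.14683019] -25.81120171641057 25.5167
```

Emit:
jog_arm --moves '[0.92,0.04,0,0,0,0.225,1,0.92,0.04,0,0,0,0.225,1,0.92,0.04,0,0,0,0.225,1,0.92,0.04,0,0,0,0.225,1,0.92,0.04,0,0,0,0.225,1,0.92,0.04,0,0,0,0.225,1,0.92,0.04,0,0,0,0.225,1,0.5,0.04,0,0,0,0.225,0.7]'

```text
t: 26.23
eef_pos: [0.5351, -0.2837, 0.1466]
tool_rot: [-0.0, 0.959, -0.282, 0.001]
contact_force: [-0.1, 0.0, -0.1]
gripper_width: 0.885
grasp_force: 0.0
```

Emit:
jog_arm --moves '[0.3,0,0,0,0,0,0.7,0.1,0,0,0,0,0,0.7,0,0,0,0,0,0,0.7,0,0,0,0,0,0,0.7,0,0,0,0,0,0,0.7,0,0,0,0,0,0,0.7,0,0,0,0,0,0,0.7,0,0,0,0,0,0,0.7]'

```text
t: 26.9
eef_pos: [0.54, -0.287, 0.1462]
tool_rot: [-0.0, 0.959, -0.282, 0.0]
contact_force: [0.0, -0.0, 0.1]
gripper_width: 0.701
grasp_force: 0.0
```

```bash
python3 -c "
from h import *
snap('q3'); a=cv2.imread('pics/r3.png')[100:340,0:560]; b=cv2.resize(cv2.imread('pics/q3.png')[100:280,160:440],None,fx=2,fy=2,interpolation=cv2.INTER_CUBIC)
cv2.imwrite('pics/m2.png',np.vstack([a,b]))"; python3 go.py .54 -.29 .008 -33
```

```text
q3 [ 0.54003475 -0.28704866  0.14622236] -32.80126615238844 26.9
yaw used -33.0 units x 0.07 y 0.12 z 6.91 rz 0.05
yaw used -32.9 units x 0.07 y 0.12 z 6.91 rz 0.05
[ 0.5401 -0.2871  0.1462] -32.81 26.95 [ 0.4 -0.2  0.3] 0.702 0.0 q7 -1.83
```

View pics/m2.png

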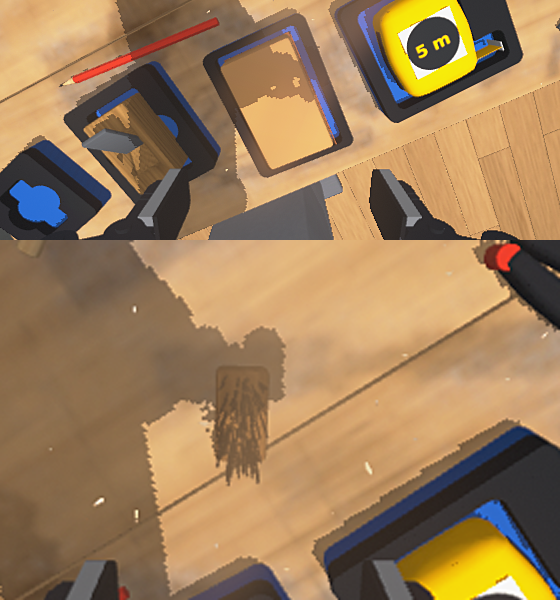

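The montage's top part shows the block, tape and plane lying in their cut-outs, with the hook in the notch. The bottom part shows the brush at (242,420), aligned with the tool. I have no picture views left, so the rest goes by numbers.

```bash
python3 -c "
from h import *
c=pickle.load(open('q3.pkl','rb'))
t=np.radians(-32.8)
for z in(0,.012,.036):
  p=plane(c,[(281,163),(268,180),(294.5,180),(281,221)],z)
  d=p[:,:2]-[.54,-.287];print(z,(1e3*d@np.array([[np.cos(t),-np.sin(t)],[np.sin(t),np.cos(t)]])).round(1).tolist())"
```

```text
0 [[29.2, -0.8], [13.1, 11.4], [13.1, -13.6], [-28.1, -0.9]]
0.012 [[31.3, -0.8], [15.9, 10.9], [15.9, -13.0], [-23.6, -0.8]]
0.036 [[35.6, -0.7], [21.5, 10.0], [21.5, -11.8], [-14.6, -0.7]]
```

Emit:
jog_arm --moves '[0.35,0.05,0.4,0,0,0,0.7,0,0,0.9,0,0,0,0.7,0,0,0.9,0,0,0,0.7,0,0,0.9,0,0,0,0.7,0,0,0.9,0,0,0,0.7,0,0,0.8,0,0,0,0.7,0,0,0.4,0,0,0,0.7,0,0,0.2,0,0,0,0.7]'

```text
t: 27.62
eef_pos: [0.5448, -0.2916, 0.0362]
tool_rot: [-0.0, 0.959, -0.282, -0.001]
contact_force: [0.1, -0.2, 0.1]
gripper_width: 0.697
grasp_force: 0.0
```

```bash
python3 go.py .5454 -.2916 .013 -33
```

```text
yaw used -33.0 units x 0.02 y -0.02 z 1.16 rz 0.05
yaw used -32.9 units x 0.02 y -0.02 z 1.16 rz 0.05
[ 0.5448 -0.2916  0.0362] -32.81 27.6167 [ 0.1 -0.2  0.1] 0.697 0.0 q7 -1.85
```

Emit:
jog_arm --moves '[0,0,0.4,0,0,0,0.7,0,0,0.4,0,0,0,0.7,0,0,0.28,0,0,0,0.7,0,0,0,0,0,0,0.7,0,0,0,0,0,0,0.4,0,0,0,0,0,0,0.1,0,0,0,0,0,0,0.1,0,0,0,0,0,0,0.1]' --grip_force 30

```text
t: 28.28
eef_pos: [0.546, -0.2921, 0.0172]
tool_rot: [0.0, 0.959, -0.283, 0.001]
contact_force: [-0.5, -0.0, 2.6]
gripper_width: 0.277
grasp_force: 30.0
```

Emit:
jog_arm --moves '[0,0,0,0,0,0,0.1,0,0,0,0,0,0,0.1,0,0,0,0,0,0,0.1,0,0,0,0,0,0,0.1,0,0,-0.5,0,0,0,0.1,0,0,-1,0,0,0,0.1,0,0,-1,0,0,0,0.1,0,0,-1,0,0,0,0.1]'

```text
t: 28.95
eef_pos: [0.545, -0.2916, 0.0873]
tool_rot: [-0.0, 0.959, -0.282, -0.001]
contact_force: [1.1, -0.4, -0.5]
gripper_width: 0.273
grasp_force: 29.5
```

```bash
python3 go.py .4231 .0512 .13 14.2; python3 chk.py p4a .018 |head -1
python3 - <<'E'
from h import *
# brush pixels between the fingers: dark, low-value brown
c=pickle.load(open("p4a.pkl","rb")); h=cv2.cvtColor(c["color"],cv2.COLOR_BGR2HSV)
q=cv2.inRange(h,(5,50,15),(22,255,130)); q[:150]=0; q[:,:225]=0; q[:,335:]=0; q[372:]=0
for k in cv2.findContours(q,0,1)[0]:
    if cv2.contourArea(k)>150: print(cv2.contourArea(k),cv2.boundingRect(k),np.round(cv2.minAreaRect(k)[2],1))
E
```

```text
yaw used 14.2 units x -1.70 y -18.11 z -2.14 rz -11.75
yaw used -9.3 units x -8.78 y -15.93 z -2.14 rz -11.75
[ 0.545  -0.2916  0.0873] -32.81 28.95 [ 1.1 -0.4 -0.5] 0.273 29.5 q7 -1.83
p4a [ 0.54495899 -0.29155853  0.08726899] -32.81187447710124 28.95
1262.0 (244, 334, 68, 38) 90.0
4744.0 (246, 220, 64, 118) 9.2
1455.0 (225, 173, 50, 38) 90.0
```

```bash
python3 -c "
from h import *
c=pickle.load(open('p4a.pkl','rb'))
t=np.radians(-32.8)
for z in(.073,.085,.113):
  p=plane(c,[(278,220),(246,240),(310,240),(278,371)],z)
  d=p[:,:2]-[.545,-.2916];print(z,(1e3*d@np.array([[np.cos(t),-np.sin(t)],[np.sin(t),np.cos(t)]])).round(1).tolist())"
```

```text
0.073 [[21.8, 1.4], [10.2, 18.9], [10.2, -16.1], [-80.8, 1.6]]
0.085 [[26.3, 1.3], [15.5, 17.5], [15.5, -14.8], [-68.6, 1.5]]
0.113 [[36.7, 1.1], [28.0, 14.2], [28.0, -11.9], [-39.9, 1.3]]
```

Emit:
jog_arm --moves '[0,0,-0.5,0,0,-1,0.1,0,0,-0.5,0,0,-1,0.1,0,0,-0.5,0,0,-1,0.1,0,0,-0.5,0,0,-1,0.1,0,0,-0.2,0,0,-1,0.1,0,0,0,0,0,-1,0.1,0,0,0,0,0,-1,0.1,0,0,0,0,0,-1,0.1]'

```text
t: 29.67
eef_pos: [0.5452, -0.2918, 0.1308]
tool_rot: [0.0, 1.0, -0.005, -0.0]
contact_force: [0.5, 0.1, -0.9]
gripper_width: 0.271
grasp_force: 29.6
```

Emit:
jog_arm --moves '[-0.1,-0.9,0,0,0,-0.47,0.1,-0.1,-0.9,0,0,0,-0.47,0.1,-0.1,-0.9,0,0,0,-0.47,0.1,-0.1,-0.9,0,0,0,-0.47,0.1,-0.1,-0.9,0,0,0,-0.47,0.1,-0.1,-0.9,0,0,0,-0.47,0.1,-0.1,-0.9,0,0,0,-0.47,0.1,-0.1,-0.9,0,0,0,-0.47,0.1]'

```text
t: 30.33
eef_pos: [0.5146, -0.1486, 0.1306]
tool_rot: [0.0, 0.992, 0.126, 0.0]
contact_force: [0.4, 0.0, -1.3]
gripper_width: 0.273
grasp_force: 29.6
```

```bash
python3 go.py .4231 .0512 .13 14.2
```

```text
yaw used 14.2 units x -1.99 y -10.81 z 0.03 rz 0.06
yaw used 14.3 units x -1.96 y -10.81 z 0.03 rz 0.06
[ 0.5146 -0.1486  0.1306] 14.45 30.3333 [ 0.4  0.  -1.3] 0.273 29.6 q7 -1.34
```

Emit:
jog_arm --moves '[-0.165,-0.9,0,0,0,0,0.1,-0.165,-0.9,0,0,0,0,0.1,-0.165,-0.9,0,0,0,0,0.1,-0.165,-0.9,0,0,0,0,0.1,-0.165,-0.9,0,0,0,0,0.1,-0.165,-0.9,0,0,0,0,0.1,-0.165,-0.9,0,0,0,0,0.1,-0.165,-0.9,0,0,0,0,0.1]'

```text
t: 31.0
eef_pos: [0.4532, -0.0161, 0.1305]
tool_rot: [0.0, 0.992, 0.125, 0.0]
contact_force: [-0.2, 0.3, -0.4]
gripper_width: 0.274
grasp_force: 29.6
```

Emit:
jog_arm --moves '[-0.165,-0.9,0,0,0,0,0.1,-0.165,-0.9,0,0,0,0,0.1,-0.165,-0.9,0,0,0,0,0.1,-0.165,-0.9,0.3,0,0,0,0.1,0,0,0.8,0,0,0,0.1,0,0,0.9,0,0,0,0.1,0,0,0.4,0,0,0,0.1,0,0,0,0,0,0,0.1]'

```text
t: 31.67
eef_pos: [0.422, 0.0492, 0.0812]
tool_rot: [0.0, 0.992, 0.125, -0.002]
contact_force: [0.6, 0.4, 0.1]
gripper_width: 0.271
grasp_force: 29.5
```

```bash
python3 go.py .4231 .0512 .034 14.2; python3 chk.py p4 .018; python3 go.py .4231 .0512 .034 14.2
```

```text
yaw used 14.2 units x 0.08 y -0.09 z 2.36 rz 0.03
yaw used 14.3 units x 0.08 y -0.09 z 2.36 rz 0.03
[0.422  0.0492 0.0812] 14.31 31.6667 [0.6 0.4 0.1] 0.271 29.5 q7 -1.83
p4 [0.42201389 0.04915652 0.08118091] 14.31084546184977 31.6667
[[559, 246], [558, 255], [551, 258], [500, 339], [501, 344], [512, 356], [512, 352], [559, 282]]
  z 0.018 [[-16, -201], [-23, -202], [-26, -198], [-98, -176], [-103, -178], [-115, -190], [-111, -189], [-46, -209]]
  z 0.03 [[-10, -189], [-17, -190], [-19, -186], [-87, -166], [-92, -168], [-103, -179], [-100, -178], [-38, -197]]
[[434, 235], [422, 241], [417, 249], [416, 258], [423, 266]]
  z 0.018 [[-7, -109], [-12, -102], [-18, -99], [-26, -99], [-32, -105]]
  z 0.03 [[-2, -103], [-7, -96], [-13, -93], [-19, -93], [-26, -99]]
[[452, 195], [503, 202], [515, 206], [516, 203], [515, 200], [460, 191]]
  z 0.018 [[22, -117], [17, -153], [14, -162], [16, -162], [19, -161], [25, -122]]
  z 0.03 [[26, -110], [21, -144], [18, -152], [20, -153], [22, -151], [28, -115]]
[[303, 191], [252, 191], [251, 210], [240, 215], [234, 223], [238, 235], [243, 240], [253, 24
[... 393 characters left out ...]
 18], [16, 19], [12, 26], [6, 31], [-2, 28], [-6, 25], [-8, 18], [-13, 17], [5, 16], [9, 14], [9, -11], [7, -14], [3, -16], [-13, -15], [-10, -15], [-4, -24], [4, -28], [9, -27], [16, -16]]
[[534, 183], [420, 162], [413, 165], [375, 286], [380, 298], [382, 284], [414, 182], [422, 167], [432, 165]]
  z 0.018 [[31, -171], [45, -92], [43, -88], [-49, -71], [-60, -76], [-47, -76], [31, -90], [42, -94], [43, -100]]
  z 0.03 [[34, -161], [47, -87], [45, -83], [-41, -67], [-51, -72], [-40, -72], [34, -85], [44, -88], [45, -94]]
yaw used 14.2 units x 0.04 y -0.09 z 2.40 rz 0.02
yaw used 14.2 units x 0.04 y -0.09 z 2.40 rz 0.02
[0.4228 0.0492 0.0821] 14.28 31.7167 [-0.4  0.2  0.1] 0.274 29.5 q7 -1.83
```

Emit:
jog_arm --moves '[0,-0.04,0.4,0,0,0,0.1,0,0,0.6,0,0,0,0.1,0,0,0.6,0,0,0,0.1,0,0,0.4,0,0,0,0.1,0,0,0.2,0,0,0,0.1,0,0,0.15,0,0,0,0.1,0,0,0,0,0,0,0.1,0,0,0,0,0,0,0.1]'

```text
t: 32.38
eef_pos: [0.4239, 0.0499, 0.0358]
tool_rot: [-0.0, 0.992, 0.124, 0.0]
contact_force: [0.9, 0.2, 0.1]
gripper_width: 0.272
grasp_force: 29.6
```

Emit:
jog_arm --moves '[0,0,0.1,0,0,0,0.1,0,0,0,0,0,0,0.1,0,0,0,0,0,0,0.1,0,0,0,0,0,0,0.1,0,0,0,0,0,0,0.1,0,0,0,0,0,0,0.1,0,0,0,0,0,0,0.1,0,0,0,0,0,0,0.1]'

```text
t: 33.05
eef_pos: [0.4244, 0.05, 0.0347]
tool_rot: [0.0, 0.992, 0.124, 0.001]
contact_force: [-2.9, -0.1, 12.7]
gripper_width: 0.273
grasp_force: 31.0
```

Emit:
jog_arm --moves '[0,0,0,0,0,0,0.35,0,0,0,0,0,0,0.45,0,0,0,0,0,0,0.5,0,0,0,0,0,0,0.5,0,0,-0.3,0,0,0,0.5,0,0,-0.6,0,0,0,0.5,0,0,-1,0,0,0,0.5,0,0,-1,0,0,0,0.5]'

```text
t: 33.72
eef_pos: [0.4229, 0.0499, 0.0921]
tool_rot: [-0.0, 0.992, 0.124, -0.001]
contact_force: [0.2, 0.0, 0.4]
gripper_width: 0.496
grasp_force: 0.0
```

Emit:
jog_arm --moves '[0,0,-1,0,0,0,1,0,0,-1,0,0,0,1,0,0,-1,0,0,0,1,0,0,-1,0,0,0,1,0,0,-0.5,0,0,0,1,0,0,0,0,0,0,1,0,0,0,0,0,0,1,0,0,0,0,0,0,1]'

```text
t: 34.38
eef_pos: [0.4228, 0.0496, 0.1805]
tool_rot: [0.0, 0.992, 0.124, -0.001]
contact_force: [0.3, -0.5, 0.0]
gripper_width: 1.0
grasp_force: 0.0
```

```bash
python3 go.py .4231 .0512 .034 14.2; python3 chk.py r4 .018
python3 - <<'E'
from h import *
c=pickle.load(open("r4.pkl","rb")); h=cv2.cvtColor(c["color"],cv2.COLOR_BGR2HSV)
uv=proj(c,[[.4231,.0512,.018]])[0].astype(int); print(uv)
s=c["color"][uv[1]-40:uv[1]+45:5,uv[0]-45:uv[0]+46:6]; hs=h[uv[1]-40:uv[1]+45:5,uv[0]-45:uv[0]+46:6]
for r in hs: print("".join("B" if 98<x[0]<127 and x[1]>110 and x[2]>45 else ("#" if x[1]<70 and x[2]<80 else ("o" if x[0]<26 and x[1]>60 and x[2]<150 else ".")) for x in r))
E
```

```text
yaw used 14.2 units x 0.03 y -0.07 z 7.33 rz 0.01
yaw used 14.2 units x 0.03 y -0.07 z 7.33 rz 0.01
[0.4228 0.0496 0.1805] 14.22 34.3833 [ 0.3 -0.5  0. ] 1.0 0.0 q7 -1.69
r4 [0.42281153 0.04959621 0.18050541] 14.224601557626245 34.3833
[[559, 277], [542, 304], [551, 313], [559, 295]]
  z 0.018 [[-100, -308], [-135, -298], [-147, -312], [-123, -314]]
  z 0.03 [[-93, -296], [-126, -286], [-138, -299], [-115, -302]]
[[517, 203], [559, 216], [557, 212], [523, 202]]
  z 0.018 [[-14, -241], [-29, -288], [-24, -285], [-13, -247]]
  z 0.03 [[-11, -232], [-24, -277], [-20, -273], [-10, -237]]
[[390, 191], [375, 205], [376, 214], [382, 220], [376, 242], [382, 242], [378, 236]]
  z 0.018 [[-2, -111], [-17, -97], [-26, -99], [-33, -106], [-58, -102], [-58, -108], [-51, -103]]
  z 0.03 [[2, -106], [-13, -93], [-22, -95], [-28, -102], [-52, -98], [-52, -104], [-46, -99]]
[[507, 190], [495, 187], [490, 191], [444, 280], [450, 289], [499, 194]]
  z 0.018 [[-1, -228], [2, -215], [-2, -211], [-104, -182], [-115, -190], [-5, -221]]
  z 0.03 [[2, -219], [5, -207], [1, -203], [-96, -174], [-107, -183], [-2, -212]]
[[396, 168], [442, 176], [445, 174], [444, 171], [403, 164]]
  z 0.018 [[22, -114], [14, -160], [16, -163], [19, -162], [26, -120]]
  z 0.03 [[24, -109], [16, -154], [18, -157], [21, -155], [28, -116]]
[[369, 162], [350, 237], [351, 242], [350, 237], [369, 175]]
  z 0.018 [[28, -87], [-52, -74], [-58, -75], [-52, -74], [15, -88]]
  z 0.03 [[30, -83], [-47, -71], [-52, -72], [-47, -71], [17, -85]]
[278 188]
oooooooooooooooo
oooooooooooooooo
oooooooooooooooo
ooooo#.....ooooo
ooooo.oooo.ooooo
ooooo.oo#o.ooooo
oooo#.oooo..oooo
ooo...o#oo...ooo
ooo..Boooo...ooo
.oo.BBoooo...ooo
.oo.BBoooo...ooo
.ooo#.oooo.#ooo#
.oooo.oooo.ooooo
.oooo..oo..ooooo
.ooooooooooooooo
.ooooooooooooooo
.ooooooooooooooo
```

```bash
python3 -c "
from station import *
print(hand_in())"
```

```text
the job is handed in; nothing more can be done
None
```

I put all four tools in their cut-outs, with the tape hook in its notch, and handed the job in at about 34 s. Pictures showed the tape, plane and block in place. I checked the brush only by contact force and image colours, having used up my picture views.

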